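# Unpin, unclip and open the tile box, then pack the test tiles

## Task

Pack the glaze test tiles away: the wooden tile box is shut, so flip off the two sprung clips at its ends and pull the retaining pin out of the hasp staple (in any order) before you lift the lid off. Lay the pin and the lid, right way up, flat on the bench clear of the box, and put every test tile that lies on the bench inside the box, below its rim, leaving both clips open. Leave the glaze jar near the tiles standing where it is.

Things in the scene. Friction and masses are not known exactly. Their poses are not given: they have to be found in the camera images.
- tile_box: Fixed wooden box, 122 (x) x 162 (y) x 66 mm (z) outside, shut by the lid on its rim. Origin: centre of its underside, on the bench. x axis: from the hasp side (front) to the back; y along the long side; z up. Inner space 110 x 150 mm, walls 6 mm, floor 8 mm thick. Staple at the front, a clip on each y end. Shifts and turns from start to start.
- clip_a (a joint): Hinge angle of the bale clip on the +y end, rad: 0 closed, hooked over the lid's edge; grows as its top swings outward from the box; 2.0 open, hanging outside. Hinge at y = +87 mm, x = 0, height 45 mm, axis along box x. Sprung over-centre: under 0.6 it snaps shut, past 0.6 fully open. Pushing the tab outward takes about 3 N and 40 mm at the tab; the clip sweeps 68 mm round its hinge.
- clip_b (a joint): Hinge angle of the bale clip on the -y end, rad: 0 closed, hooked over the lid's edge; grows as its top swings outward from the box; 2.0 open, hanging outside. Hinge at y = -87 mm, x = 0, height 45 mm, axis along box x. Sprung over-centre: under 0.6 it snaps shut, past 0.6 fully open. Pushing the tab outward takes about 3 N and 40 mm at the tab; the clip sweeps 68 mm round its hinge.
- clip_a_tab (a point): Centre of the thumb tab of the +y clip: upright dark steel tab, when closed 26 (box x) x 8 (box y) x 32 mm tall, its top at height 112 mm, 38 mm above the lid board. Below it the clip's 4 mm hook reaches 7 mm inward over the lid's edge (hook top at height 80 mm).
- clip_b_tab (a point): The same for the -y clip.
- lid: Loose wooden lid, about 0.25 kg: board 130 (x) x 170 (y) x 8 mm over a 6 mm batten plate that sits in the box with 4 mm play. Origin: centre of the batten's underside, at height 60 mm when shut (board top 14 mm above it), axes as the box's; 0 when flat on the bench. A 34 mm wide slotted steel tongue reaches to x = -118 mm round the staple: lift straight up 35 mm to clear it.
- lid_handle (a point): Centre of the bar of the lid's bridge handle: wooden bar 12 (x) x 86 (y) x 12 mm, its centre 30 mm above the board's top, on two 8 mm posts at y = +32 and -32 mm. Can be pinched across x from above.
- pin: Loose pin, 40 g: steel shaft 8 x 8 mm along its y from -30 to +41 mm, and an upright black grip 10 (x) x 16 (y) x 42 mm (z) at its -y end, centred at y = -38 mm. Origin: on the underside of the shaft. At the start it lies through the staple on the lid's tongue, underside at height 72 mm, axes as the box's; draw it at least 50 mm along its -y (grip side) to free it. 3 mm play sideways, 6 mm above.
- pin_grip (a point): Point inside the pin's upright grip, on its centre line, 28 mm above the pin's underside (the grip's top is 14 mm higher).
- staple (a point): Middle of the staple's opening at the front of the box, 92 mm from its centre, height 76 mm. Fixed steel loop: two posts 5 mm square, 14 mm apart along box x, with a bar across at heights 86 to 91 mm.
- tile_a: Glaze test tile, half dipped, 37 (x) x 58 (y) x 9 mm, 50 g, lying flat on the bench at the start (or absent: then there is no pose). Origin: centre of its underside.
- tile_b: Glaze test tile, half dipped, 37 (x) x 58 (y) x 9 mm, 50 g, lying flat on the bench at the start (or absent: then there is no pose). Origin: centre of its underside.
- tile_c: Glaze test tile, half dipped, 37 (x) x 58 (y) x 9 mm, 50 g, lying flat on the bench at the start (or absent: then there is no pose). Origin: centre of its underside.
- tile_d: Glaze test tile, half dipped, 37 (x) x 58 (y) x 9 mm, 50 g, lying flat on the bench at the start (or absent: then there is no pose). Origin: centre of its underside.
- tile_e: Glaze test tile, half dipped, 37 (x) x 58 (y) x 9 mm, 50 g, lying flat on the bench at the start (or absent: then there is no pose). Origin: centre of its underside.
- glaze_jar: Full glaze jar with a screw lid, 50 mm wide, 67 mm tall, a bystander; origin: centre of its foot. Fixed round about: a turntable 260 mm across, 140 mm high, centred at x 0.37, y -0.09 m; behind the tiles a ware rack, its front running at 120 degrees from +x, bowls overhanging from 0.2 m up beyond 0.6 m from the base. The bench round x 0.60, y 0 and round x 0.375, y -0.35 is empty.
There are look-alikes about, which are no part of the job. Leave any red look-alike of the tile_d alone.

How it is judged (in metres and radians):
On the way, in this order (a step that is already met when the one before it is completed fails the run):
1. both clips are flipped off and the pin is drawn out of the staple, the lid still on the box (value of joint each of clip_a, clip_b above 1.2 rad and distance between pin and staple above 0.06 m and z of lid in the frame of tile_box below 0.08 m), for 0.2 s.
2. the lid is lifted clear of the box and its staple (z of lid in the frame of tile_box above 0.09 m), for 0.1 s.
At the end, for the whole second after the job is handed in: Every tile present is inside the box (origin under 55 mm above its underside); both clips beyond 1.2 rad; pin on the bench (origin below 20 mm, over 110 mm from the box centre); lid flat on the bench, right way up (below 20 mm, tilt under 0.12 rad, over 120 mm from the box centre); all at rest (value of joint each of clip_a, clip_b above 1.2 rad and height (world z) of each of pin, lid below 0.02 m and horizontal distance between pin and tile_box above 0.11 m and linear speed of each of pin, lid, tile_a, tile_b, tile_c, tile_d, tile_e below 0.03 m/s and angle between lid's own z axis and vertical below 0.12 rad and horizontal distance between lid and tile_box above 0.12 m and x of tile_a in the frame of tile_box between -0.058 and 0.058 m and y of tile_a in the frame of tile_box between -0.078 and 0.078 m and z of each of tile_a, tile_b, tile_c, tile_d, tile_e in the frame of tile_box below 0.055 m and x of tile_b in the frame of tile_box between -0.058 and 0.058 m and y of tile_b in the frame of tile_box between -0.078 and 0.078 m and x of tile_c in the frame of tile_box between -0.058 and 0.058 m and y of tile_c in the frame of tile_box between -0.078 and 0.078 m and x of tile_d in the frame of tile_box between -0.058 and 0.058 m and y of tile_d in the frame of tile_box between -0.078 and 0.078 m and x of tile_e in the frame of tile_box between -0.058 and 0.058 m and y of tile_e in the frame of tile_box between -0.078 and 0.078 m); the robot touches nothing.
It fails at once if the glaze jar is tipped over (angle between glaze_jar's own z axis and vertical above 0.6 rad).
It fails at once if the glaze jar is shoved more than 50 mm (distance of glaze_jar from where it was at the start of the episode above 0.05 m).
Of tile_a, tile_b, tile_c, tile_d, tile_e only 3 to 5 are there at a start; the rules pass over those that are not, and their reading is None.
At some moment in a run one of tile_a, tile_b, tile_c, tile_d, tile_e may be knocked a few centimetres aside while the robot is not near it.
Once in a run the grip may slacken for a moment while it holds something.
It also fails if it takes over 210 s, if anything falls off the work surface, if the arm or the gripper's body presses on something with over 40 N, if the wrist force passes 120 N, or if a joint passes its speed limit or range.

## Robot

A 6-joint arm with a two-finger parallel gripper is mounted at the origin on the work surface; the furniture and walls round the work are solid. World frame = base frame: x ahead of the robot, y to its left, z up, the work surface at z = 0. Lengths are in m, angles in degrees, forces in N, time in s.
With the tool pointing down it reaches from about 0.3 to 0.775 m from the base axis. Payload 14.6 kg.
Tool frame: the origin (TCP) lies at the very end of the fingers, on their centre line; the grasp point (between the pads) lies behind it (ctrl.grasp_offset is the z of the grasp point in the tool frame, in m); z points along the fingers, y is the line along which they close (so a half turn about z gives the same grasp; the last joint's range is limited). The gripper opens to 85 mm and grips with 20 to 120 N. Pads are 22 mm wide; open, the fingers measure 114 mm over their backs; the gripper's body (76 mm by 85 mm) begins 54 mm behind the grasp point. The pads swing forward as they close: fully open they stand 13 mm farther back than shut.
Start: joints at [-75.608, 17.183, 87.147, -0, 75.671, -3.816], TCP at [0.172, -0.522, 0.231] pointing down, gripper open.
Joint ranges: [-173.82, 173.82], [-45.26, 126.66], [13.44, 144.39], [-59.66, 239.66], [0, 175.72], [-146.38, 146.38]. Speed limits (degrees/s): [127.2, 127.2, 147.25, 180, 180, 180].

## Interface

Orientations are given as a 3x3 rotation matrix whose columns are the frame's x, y, z axes.
In Python, from cell import readout, imaging, close_job, ctrl gives the robot as it stands.
- The arm moves only by the tool step_arm, never from a script. Its argument "increments" is a list of rows, each a list of 2 entries, a list of its own where there are three numbers: the shift along the tool's x, y, z each as a share of 0.05 m, from -1 to 1, then the turn about the tool's z as a share of 180 degrees, from -1 to 1. In form: [[[dx, dy, dz], turn], ...]. A call has 1 to 8 rows; each row shifts and turns the commanded pose from where the row before left it, along the tool's axes as they then stand; what a row does not reach is not made up. A row lasts 1/12 s, in which the tool goes at most 41.7 mm and 7.16 degrees, less where a joint would pass 70% of its speed; a pose out of reach is approached as far as the arm can. A call with a number of a shift or a turn outside -1 to 1 is refused whole. A call with a gripper value outside its range is refused whole. "fingers" is the opening, from -1 (shut) to 1 (fully open), set as the call begins (left out, the last holds). The fingers move at their own pace and stop on an object; "newtons" is the grip in N (left out, the last holds). Time passes only in rows, so rows that do not move let the fingers close. It gives the time, the measured TCP pose, the force, the opening and the grip force at its end, in the units of the state.
- readout.observe(): the state, without advancing time (a new reading comes with each control period).
- imaging.grab_frame(name): name is "side" or "top" or "wrist"; returns the picture (420x560x3 uint8, red, green, blue); there is no depth.
- imaging.camera_params(name): a dict with "fx", "fy", "cx", "cy" (pixels), "k1" (the pictures are not rectified: a ray, as slopes to the right and down, at radius r is drawn at 1 + k1 r^2 times it, then the intrinsics apply), "view" (4x4, takes a point from world to camera coordinates). Camera axes: x right, y down, z forward; pixel columns grow to the right and rows downward; lengths in m; the calibration is good to about 2 mm. A picture is of the moment at which its call begins: read the wrist's pose just before it. camera_params takes no time and is no camera call; for the wrist camera it gives the pose at the moment of the call.
- close_job(): hands the job in; it is judged then, once.
The state is a dict: "time": time; "joints": joint angles; "qd": joint speeds; "joint_efforts": joint torques, N m; "ee_pos": TCP position; "eef_rot": TCP orientation; "force": force on the tool from outside, world axes, zero at the start; "moment": the same for the moment, N m; "finger_gap": opening from 0.0 (shut) to 1.0 (fully open); "finger_force": force on a finger pad.
Only numpy, scipy, OpenCV 4.12 (cv2) and the standard library are available. Lean on these libraries where they do the work, as an engineer would, in place of code of your own. Each camera call takes 0.05 s, during which the arm holds its last target. There are 200 camera calls.

## Working session

There is one attempt and no reset: what is moved stays moved. The work goes in short steps, Python scripts to look and compute and a tool call to move; the robot and the scene stay as the last step left them, time stands still between calls to the robot, and variables do not carry over. Pictures are saved under pics/ and viewed, at most 14 in all, crops included, and the job is handed in when it is done.

Besides the shell and the picture viewer there is one more tool, called after "Call:" as name(argument=value, ...), one argument or row to a line, values as JSON. step_arm: Moves the arm, as the interface text tells. Shift numbers are shares of 0.05 m and turn numbers shares of 180 degrees, none past 1 either way. Its arguments: {"type":"object","properties":{"increments":{"type":"array","items":{"type":"array"}},"fingers":{"type":"number"},"newtons":{"type":"number"}},"required":["increments"]}

```bash
ls; mkdir -p pics; python3 - <<'E'
from cell import readout, imaging, ctrl
import cv2
print(readout.observe()); print(ctrl.grasp_offset)
for n in ("side","top"):
    cv2.imwrite(f"pics/{n}0.png",imaging.grab_frame(n)[:,:,::-1]); print(n,imaging.camera_params(n))
E
```

```text
pics
{'time': 0.0, 'joints': array([-7.56088824e+01,  1.72159152e+01,  8.71832620e+01, -7.32266546e-04,
        7.56689960e+01, -3.81669146e+00]), 'qd': array([ 0.0779595 , -0.09131179, -0.01677459,  0.04250839, -0.04300463,
       -0.03745826]), 'joint_efforts': array([ 4.62301730e-03, -5.43481493e+01, -3.61782002e+01,  1.25058718e-04,
        4.14727794e-03,  5.84129225e-06]), 'ee_pos': array([ 0.1717807 , -0.52222454,  0.2306967 ]), 'eef_rot': array([[ 9.49928493e-01,  3.12467219e-01, -3.07718517e-04],
       [ 3.12467364e-01, -9.49927800e-01,  1.14943425e-03],
       [ 6.68501510e-05, -1.18803234e-03, -9.99999292e-01]]), 'force': array([-0.08823005,  0.68002637, -1.24485114]), 'moment': array([-0.00094455, -0.00529892,  0.01333943]), 'finger_force': 0.0, 'finger_gap': 1.0042211894797193}
-0.0187
side {'fx': 495.46034249325027, 'fy': 495.46034249325027, 'cx': 275.05221782925526, 'cy': 214.36341901540905, 'k1': -0.02355031495755512, 'view': array([[-0.82867047, -0.55929414,  0.02225578,  0.40472999],
       [-0.22427281,  0.29533542, -0.92869731,  0.1986871 ],
       [ 0.51284204, -0.7745754 , -0.37017021,  1.27274293],
       [ 0.        ,  0.        ,  0.        ,  1.        ]])}
top {'fx': 541.5248833328402, 'fy': 541.5248833328402, 'cx': 271.1294219197227, 'cy': 212.243165217285, 'k1': -0.19668652246381382, 'view': array([[ 0.00557868, -0.99960391, -0.02758454,  0.00333971],
       [-0.99599193, -0.00309177, -0.08938968,  0.49512122],
       [ 0.08926899,  0.02797266, -0.99561467,  1.29734513],
       [ 0.        ,  0.        ,  0.        ,  1.        ]])}
```

View pics/side0.png

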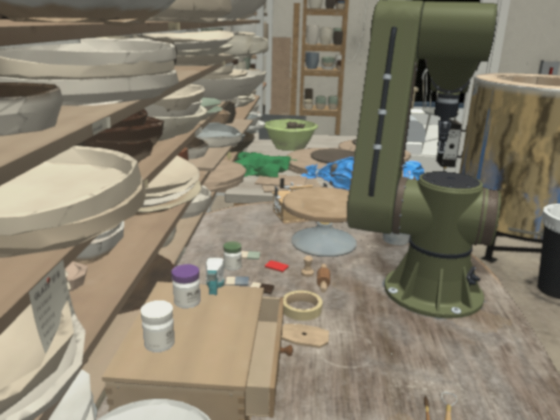

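View pics/top0.png

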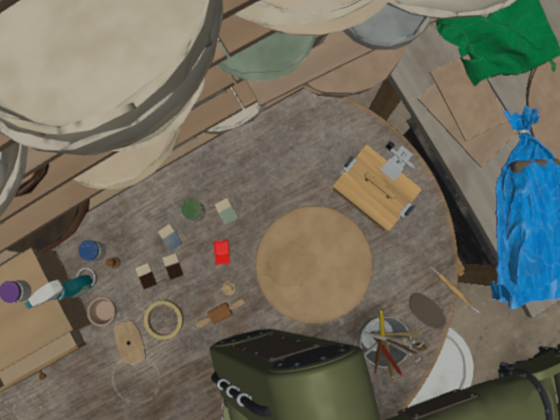

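The side view shows tiles near the rack, with the jar (232,253) and the red look-alike (277,266). The top view has the box at (378,187), staple up-right (398,160) and clips at (350,162) and (407,210). The tiles are at (147,275), (173,267), (169,237) and (226,210), the jar is at (192,208) and the red look-alike at (222,252).

```bash
cat > h.py <<'E'
import numpy as np, cv2
from cell import readout, imaging, ctrl
def ray(p,uv):
    d=np.array([(uv[0]-p['cx'])/p['fx'],(uv[1]-p['cy'])/p['fy']]); u=d.copy()
    for _ in range(20): u=d/(1+p['k1']*(u@u))
    R=p['view'][:3,:3]; t=p['view'][:3,3]
    return -R.T@t, R.T@np.array([u[0],u[1],1])
def onz(p,uv,z):
    o,d=ray(p,uv); return (o+d*(z-o[2])/d[2])[:3]
def proj(p,X):
    c=p['view'][:3,:3]@np.asarray(X,float)+p['view'][:3,3]; u=c[:2]/c[2]; u=u*(1+p['k1']*(u@u))
    return np.array([p['fx']*u[0]+p['cx'],p['fy']*u[1]+p['cy']])
def rect(p,mask,z,amin=60):
    "rects (centre, long-axis angle deg, sides mm) of blobs, cast on plane z"
    out=[]
    for c in cv2.findContours(mask.astype(np.uint8),cv2.RETR_EXTERNAL,cv2.CHAIN_APPROX_NONE)[0]:
        if cv2.contourArea(c)<amin: continue
        w=np.array([onz(p,q[0],z)[:2] for q in c],np.float32)*1000
        (cx,cy),(a,b),th=cv2.minAreaRect(w)
        if a<b: a,b,th=b,a,th+90
        out.append((cx,cy,th,a,b,c[:,0].mean(0)))
    return out
def move(dworld):
    "world displacement -> tool axes in shares of 0.05"
    R=readout.observe()['eef_rot']; return np.round(R.T@np.asarray(dworld)/0.05,2)
E
python3 - <<'E'
from h import *
im=cv2.imread('pics/top0.png'); p=imaging.camera_params('top')
a=cv2.resize(im[130:250,310:450],None,fx=4,fy=4,interpolation=cv2.INTER_CUBIC)
b=cv2.resize(im[180:300,110:260],None,fx=4,fy=4,interpolation=cv2.INTER_CUBIC)
cv2.imwrite('pics/a.png',a); cv2.imwrite('pics/b.png',b)
for n,uv in dict(t1=(147,275),t2=(173,267),t3=(169,237),t4=(226,210),red=(222,252)).items(): print(n,onz(p,uv,.009))
print('jar',onz(p,(192,208),.067))
E
```

```text
t1 [0.33879638 0.31348477 0.009     ]
t2 [0.35960184 0.24782731 0.009     ]
t3 [0.43378915 0.25917538 0.009     ]
t4 [0.50150718 0.11746462 0.009     ]
red [0.39780326 0.12611537 0.009     ]
jar [0.500622   0.19230018 0.067     ]
```

View pics/a.png

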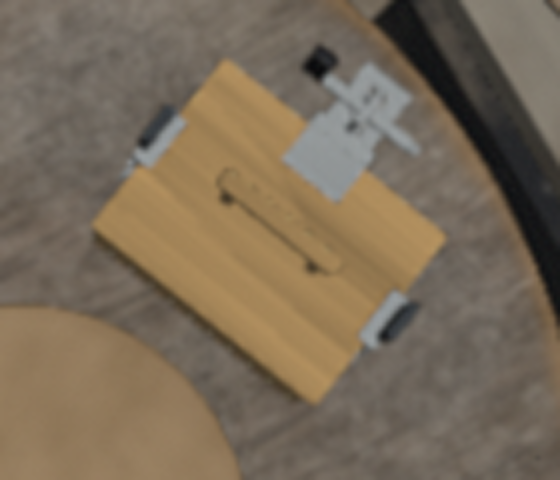

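View pics/b.png

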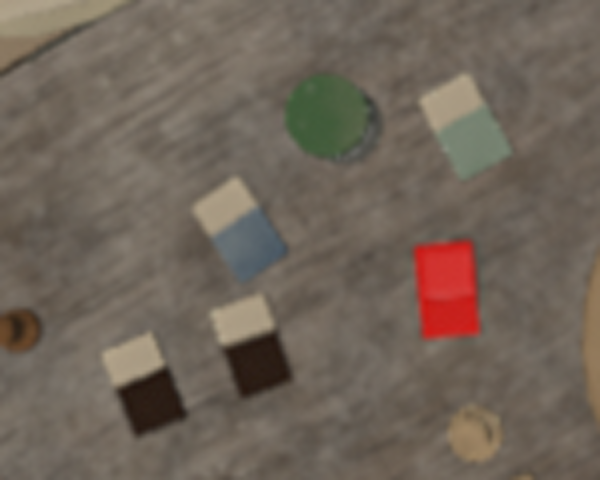

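Crop a shows the lid corners at (228,60), (446,238), (316,404) and (94,228), the pin grip at (319,62), clip_b's tab at (158,130) and clip_a's at (398,320). Crop b shows four tiles, the green-lidded jar, and a red look-alike.

```bash
python3 - <<'E'
from h import *
im=cv2.imread('pics/top0.png'); p=imaging.camera_params('top')
f=lambda u,v:np.array([310+(u+.5)/4-.5,130+(v+.5)/4-.5])
C=np.array([onz(p,f(*q),.074) for q in [(228,60),(446,238),(316,404),(94,228)]])
print(C, C.mean(0)); c=C.mean(0)
ny=((C[1]-C[0])+(C[2]-C[3]))/2; nx=((C[3]-C[0])+(C[2]-C[1]))/2
print('lens y',np.linalg.norm(C[1]-C[0]),np.linalg.norm(C[2]-C[3]),'x',np.linalg.norm(C[3]-C[0]),np.linalg.norm(C[2]-C[1]))
th=np.degrees(np.arctan2(-ny[0],ny[1])); print('yaw',th, np.degrees(np.arctan2(nx[1],nx[0])))
a=np.radians(th);R=np.array([[np.cos(a),-np.sin(a)],[np.sin(a),np.cos(a)]])
for n,q,z in [('grip',(319,55),.114),('cb',(160,120),.112),('ca',(402,316),.112),('handle',(280,222),.11)]:
    w=onz(p,f(*q),z); print(n,w[:2],'box',R.T@(w[:2]-c[:2]))
hsv=cv2.cvtColor(im,cv2.COLOR_BGR2HSV)
t=im[180:300,110:260]
# tiles by user polygon corners in crop b
g=lambda u,v:np.array([110+(u+.5)/4-.5,180+(v+.5)/4-.5])
T=dict(green=[(420,103),(468,74),(512,155),(466,180)],blue=[(193,210),(237,178),(287,250),(245,282)],d2=[(211,313),(263,294),(292,380),(242,397)],d1=[(103,354),(152,333),(187,414),(138,436)])
for n,q in T.items():
    W=np.array([onz(p,g(*k),.009)[:2] for k in q]); l=(W[3]-W[0]+W[2]-W[1])/2; s=(W[1]-W[0]+W[2]-W[3])/2
    print(n,W.mean(0).round(4),'long dir deg',np.degrees(np.arctan2(l[1],l[0])).round(1),np.linalg.norm(l).round(3),np.linalg.norm(s).round(3))
print(imaging.camera_params('wrist'))
E
```

```text
[[ 0.65260701 -0.22223995  0.074     ]
 [ 0.54655979 -0.35119601  0.074     ]
 [ 0.44808841 -0.27150389  0.074     ]
 [ 0.55136636 -0.14139596  0.074     ]] [ 0.54965539 -0.24658395  0.074     ]
lens y 0.166960114096939 0.1661156488052415 x 0.1295585657733842 0.12667851508787303
yaw 141.0615946399676 141.2063592539153
grip [ 0.64735352 -0.26929302] box [-0.09026406 -0.04373815]
cb [ 0.60885297 -0.17656816] box [-0.00204133 -0.09166458]
ca [ 0.49634277 -0.31482346] box [-0.00141974  0.08658436]
handle [ 0.55038304 -0.24529511] box [ 0.00024404 -0.00145981]
green [0.4975 0.1168] long dir deg -149.7 0.057 0.034
blue [0.4335 0.2573] long dir deg -143.3 0.055 0.034
d2 [0.3618 0.2489] long dir deg -159.4 0.056 0.034
d1 [0.3371 0.3164] long dir deg -155.2 0.055 0.034
{'fx': 330.17191693042116, 'fy': 330.17191693042116, 'cx': 274.5350205929931, 'cy': 216.2195112539994, 'k1': 0.019839778411523463, 'view': array([[ 3.12490250e-01, -9.49920765e-01, -6.20161215e-04,
        -5.50166713e-01],
       [-9.04250183e-01, -2.97666119e-01,  3.06147821e-01,
        -3.90622384e-02],
       [-2.91000773e-01, -9.51074281e-02, -9.51983785e-01,
         3.79456971e-01],
       [ 0.00000000e+00,  0.00000000e+00,  0.00000000e+00,
         1.00000000e+00]])}
```

Four tiles are found, and the box yaw is about 141° with its size as given. Now I'll move above the +y clip and turn to the box axes.

Call:
step_arm(
  increments=[
    [[0.56, -0.157, 0], 0],
    [[0.56, -0.157, 0], 0],
    [[0.56, -0.157, 0], 0],
    [[0.56, -0.157, 0], 0],
    [[0.56, -0.157, 0], 0],
    [[0.56, -0.157, 0], 0],
    [[0.56, -0.157, 0], 0],
  ],
  fingers=-1,
)

```text
time: 0.68
ee_pos: [0.3418, -0.408, 0.231]
eef_rot: [[0.95, 0.312, -0.0], [0.312, -0.95, 0.0], [-0.0, -0.0, -1.0]]
force: [0.5, -1.2, -0.1]
finger_gap: 0.009
finger_force: 0.0
```

Call:
step_arm(
  increments=[
    [[0.56, -0.157, 0], 0],
    [[0.56, -0.157, 0], 0],
    [[0.56, -0.157, 0], 0],
    [[0.56, -0.157, 0], 0],
    [[0.56, -0.157, 0], 0],
    [[0.56, -0.157, 0], 0],
    [[0.56, -0.157, 0], 0],
  ],
)

```text
time: 1.27
ee_pos: [0.5109, -0.2945, 0.231]
eef_rot: [[0.95, 0.312, -0.001], [0.312, -0.95, 0.0], [-0.0, -0.0, -1.0]]
force: [-0.6, -0.8, 0.0]
finger_gap: -0.001
finger_force: 0.0
```

Call:
step_arm(
  increments=[
    [[0, 0, 0], -0.0364],
    [[0, 0, 0], -0.0364],
    [[0, 0, 0], -0.0364],
    [[0, 0, 0], -0.0364],
    [[0, 0, 0], -0.0364],
    [[0, 0, 0], 0],
    [[0, 0, 0], 0],
  ],
)

```text
time: 1.85
ee_pos: [0.5098, -0.2955, 0.231]
eef_rot: [[0.633, 0.775, -0.0], [0.775, -0.633, 0.0], [-0.0, -0.001, -1.0]]
force: [-0.3, -0.6, -1.0]
finger_gap: 0.0
finger_force: 0.0
```

```bash
python3 - <<'E'
from h import *
s=readout.observe(); print(s['time'],s['ee_pos'],s['eef_rot'].round(3),s['finger_gap'],s['joints'].round(1))
p=imaging.camera_params('wrist'); im=imaging.grab_frame('wrist')[:,:,::-1]
cv2.imwrite('pics/w1.png',im); print(-p['view'][:3,:3].T@p['view'][:3,3], p['view'].round(4).tolist())
E
```

```text
1.85 [ 0.50980989 -0.29552072  0.23100776] [[ 0.633  0.775 -0.   ]
 [ 0.775 -0.633  0.   ]
 [-0.    -0.001 -1.   ]] 4.705520337206209e-05 [-33.7  22.2  80.4   0.   77.4   5.6]
[ 0.56014843 -0.23505605  0.37307244] [[0.7745, -0.6325, -0.0002, -0.5825], [-0.602, -0.7373, 0.3065, 0.0496], [-0.194, -0.2373, -0.9519, 0.408], [0.0, 0.0, 0.0, 1.0]]
```

View pics/w1.png

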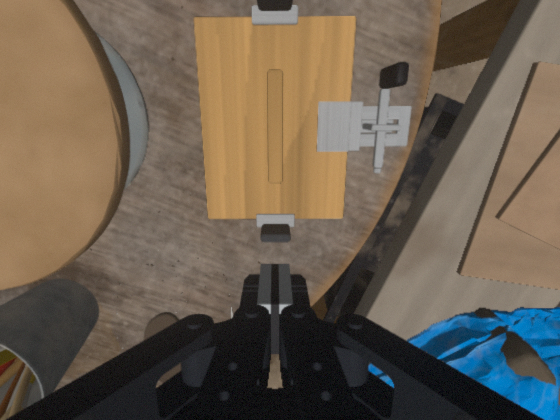

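The wrist view shows the whole box: lid corners (195,17), (355,16), (344,219), (208,220), handle (275,126), near tab (276,232), pin grip (396,74), staple about (381,127). The closed fingertips are at (275,268).

```bash
python3 - <<'E'
from h import *
p=imaging.camera_params('wrist')
C=np.array([onz(p,q,.074) for q in [(355,16),(344.5,219),(208,220),(195,17)]])
c=C.mean(0); ny=(C[1]-C[0]+C[2]-C[3])/2; nx=(C[3]-C[0]+C[2]-C[1])/2
print(c,np.linalg.norm(ny),np.linalg.norm(nx),np.degrees(np.arctan2(-ny[0],ny[1])),np.degrees(np.arctan2(nx[1],nx[0])))
a=np.radians(141);R=np.array([[np.cos(a),-np.sin(a)],[np.sin(a),np.cos(a)]])
for n,q,z in [('griptop',(398,68),.114),('tabA top inner',(276,226),.112),('tabB',(275,5),.105),('handle',(275,126),.110),('hookA inner',(275,215),.08),('hookB',(275,24),.08)]:
    w=onz(p,q,z); print(n,w[:2],'box',R.T@(w[:2]-c[:2]))
E
```

```text
[ 0.55145369 -0.24727862  0.074     ] 0.1692931063622884 0.12840964260332782 141.15865143120155 141.1085351771389
griptop [ 0.64641176 -0.26930932] box [-0.08766065 -0.04263798]
tabA top inner [ 0.50244904 -0.30762972] box [0.00010359 0.07774123]
tabB [ 0.60448885 -0.18139538] box [ 0.0002456  -0.08457701]
handle [ 0.55292703 -0.2445111 ] box [ 0.00059665 -0.00307797]
hookA inner [ 0.50152183 -0.3075043 ] box [0.00090309 0.07822727]
hookB [ 0.60055275 -0.18626552] box [ 0.00023965 -0.07831513]
```

Call:
step_arm(
  increments=[
    [[0.06, 0, 0.55], 0],
    [[0, 0, 0.55], 0],
    [[0, 0, 0.55], 0],
    [[0, 0, 0.55], 0],
    [[0, 0, 0.4], 0],
    [[0, 0, 0.18], 0],
    [[0, 0, 0], 0],
  ],
)

```text
time: 2.48
ee_pos: [0.511, -0.2928, 0.0904]
eef_rot: [[0.632, 0.775, -0.003], [0.775, -0.632, 0.002], [-0.0, -0.003, -1.0]]
force: [-0.6, -0.4, 0.7]
finger_gap: -0.003
finger_force: 0.0
```

Call:
step_arm(
  increments=[
    [[-0.17, 0, 0], 0],
    [[-0.17, 0, 0], 0],
    [[-0.17, 0, 0], 0],
    [[-0.17, 0, 0], 0],
    [[-0.17, 0, 0], 0],
    [[-0.17, 0, 0], 0],
    [[-0.17, 0, 0], 0],
    [[-0.17, 0, 0], 0],
  ],
)

```text
time: 3.15
ee_pos: [0.4682, -0.3471, 0.0925]
eef_rot: [[0.63, 0.777, 0.0], [0.777, -0.63, -0.001], [-0.0, 0.0, -1.0]]
force: [-0.0, -0.0, 0.5]
finger_gap: 0.0
finger_force: 0.0
```

Call:
step_arm(
  increments=[
    [[0, 0, 0], 0],
    [[0, 0, 0], 0],
    [[0, 0, 0], 0],
    [[0, 0, -0.5], 0],
    [[0, 0, -0.5], 0],
    [[0, 0, -0.5], 0],
    [[0, 0, -0.5], 0],
    [[0, 0, -0.5], 0],
  ],
)

```text
time: 3.82
ee_pos: [0.4691, -0.3455, 0.2185]
eef_rot: [[0.629, 0.777, -0.0], [0.777, -0.629, 0.0], [-0.0, -0.0, -1.0]]
force: [-0.2, -0.2, 0.4]
finger_gap: 0.004
finger_force: 0.0
```

Call:
step_arm(
  increments=[
    [[0.54, 0, 0], 0],
    [[0.54, 0, 0], 0],
    [[0.54, 0, 0], 0],
    [[0.54, 0, 0], 0],
    [[0.54, 0, 0], 0],
    [[0.54, 0, 0], 0],
    [[0.54, 0, 0], 0],
    [[0, 0, 0], 0],
  ],
)

```text
time: 4.48
ee_pos: [0.5902, -0.1952, 0.217]
eef_rot: [[0.627, 0.779, 0.0], [0.779, -0.627, 0.001], [0.001, -0.0, -1.0]]
force: [-0.2, 0.7, -0.5]
finger_gap: 0.001
finger_force: 0.0
```

```bash
python3 - <<'E'
from h import *
s=readout.observe(); print(s['ee_pos'])
im=imaging.grab_frame('top')[:,:,::-1]; cv2.imwrite('pics/t2.png',im)
im=imaging.grab_frame('wrist')[:,:,::-1]; cv2.imwrite('pics/w2.png',im)
E
```

```text
[ 0.59022568 -0.19520268  0.21704162]
```

View pics/w2.png

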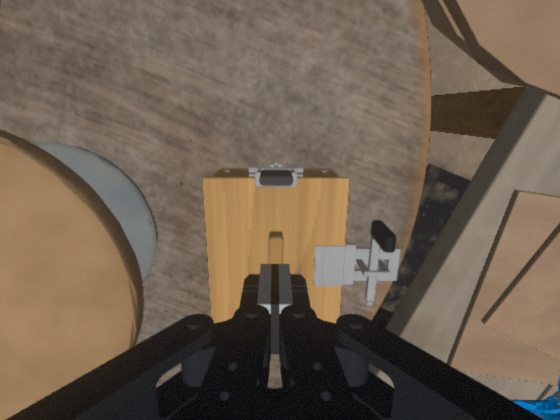

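Clip_b's tab is at (277,177), ahead of the closed fingers, and the path is clear. Pushing it outward.

Call:
step_arm(
  increments=[
    [[-0.04, 0, 0.55], 0],
    [[0, 0, 0.55], 0],
    [[0, 0, 0.55], 0],
    [[0, 0, 0.5], 0],
    [[0, 0, 0.35], 0],
    [[0, 0, 0], 0],
  ],
)

```text
time: 5.08
ee_pos: [0.5845, -0.2009, 0.0884]
eef_rot: [[0.63, 0.776, -0.006], [0.776, -0.63, 0.002], [-0.002, -0.006, -1.0]]
force: [-1.1, 0.0, -0.1]
finger_gap: -0.001
finger_force: 0.0
```

Call:
step_arm(
  increments=[
    [[0.17, 0, 0], 0],
    [[0.17, 0, 0], 0],
    [[0.17, 0, 0], 0],
    [[0.17, 0, 0], 0],
    [[0.17, 0, 0], 0],
    [[0.17, 0, 0], 0],
    [[0.17, 0, 0], 0],
    [[0.17, 0, 0], 0],
  ],
)

```text
time: 5.75
ee_pos: [0.6304, -0.1469, 0.0926]
eef_rot: [[0.63, 0.777, 0.001], [0.777, -0.63, 0.0], [0.001, 0.0, -1.0]]
force: [-0.3, -0.0, 0.4]
finger_gap: -0.002
finger_force: 0.0
```

Call:
step_arm(
  increments=[
    [[0, 0, 0], 0],
    [[0, 0, 0], 0],
    [[0, 0, -0.5], 0],
    [[0, 0, -0.5], 0],
    [[-0.4, 0, -0.5], 0],
    [[-0.5, 0, -0.5], 0],
    [[-0.5, 0, -0.5], 0],
    [[-0.5, 0, 0], 0],
  ],
)

```text
time: 6.42
ee_pos: [0.5701, -0.2233, 0.2228]
eef_rot: [[0.63, 0.777, 0.007], [0.777, -0.63, -0.003], [0.002, 0.007, -1.0]]
force: [1.0, -0.4, 1.0]
finger_gap: 0.003
finger_force: 0.0
```

Call:
step_arm(
  increments=[
    [[-0.5, 0, 0], 0],
    [[-0.5, 0, 0], 0],
    [[-0.5, 0, 0], 0],
    [[0, 0, 0], 0],
  ],
)

```text
time: 6.75
ee_pos: [0.5201, -0.2831, 0.2175]
eef_rot: [[0.632, 0.775, -0.0], [0.775, -0.632, -0.001], [-0.001, 0.0, -1.0]]
force: [0.4, -0.5, 0.0]
finger_gap: -0.003
finger_force: 0.0
```

```bash
python3 - <<'E'
from h import *
s=readout.observe(); print(s['ee_pos'])
im=imaging.grab_frame('wrist')[:,:,::-1]; cv2.imwrite('pics/w3.png',im)
E
```

```text
[ 0.52007889 -0.28313623  0.21751235]
```

View pics/w3.png

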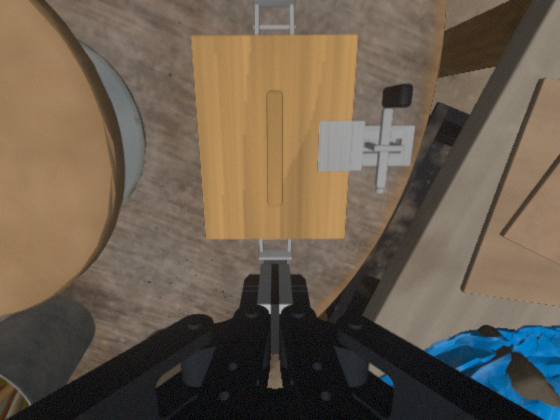

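Both clips hang open (276,15 and 276,250) and the lid is still on. Next is the pin grip at (398,92).

Call:
step_arm(
  increments=[
    [[0.45, 0.45, 0], 0],
    [[0.45, 0.45, 0], 0],
    [[0.45, 0.45, 0], 0],
    [[0.45, 0.46, 0], 0],
    [[0, 0, 0.4], 0],
    [[0, 0, 0.4], 0],
    [[0, 0, 0], 0],
  ],
  fingers=-0.05,
  newtons=50,
)

```text
time: 7.38
ee_pos: [0.6488, -0.2656, 0.1722]
eef_rot: [[0.629, 0.777, -0.006], [0.777, -0.629, 0.003], [-0.001, -0.007, -1.0]]
force: [-0.2, 0.5, -2.2]
finger_gap: 0.475
finger_force: 0.0
```

```bash
python3 - <<'E'
from h import *
s=readout.observe(); print(s['ee_pos'],s['finger_gap'],s['joints'])
p=imaging.camera_params('wrist')
im=imaging.grab_frame('wrist')[:,:,::-1]; cv2.imwrite('pics/w4.png',im)
m=cv2.inRange(im,(0,0,0),(45,45,45)); m[320:]=0
print(proj(p,(.647,-.2705,.114)),proj(p,s['ee_pos']))
E
```

```text
[ 0.64883361 -0.26555601  0.17221165] 0.47477739349231635 [-2.52542831e+01  3.98221028e+01  6.17710139e+01  9.77632119e-03
  7.88037552e+01  1.37193910e+01]
[276.55048804 243.95196257] [273.00924452 281.1701923 ]
```

View pics/w4.png

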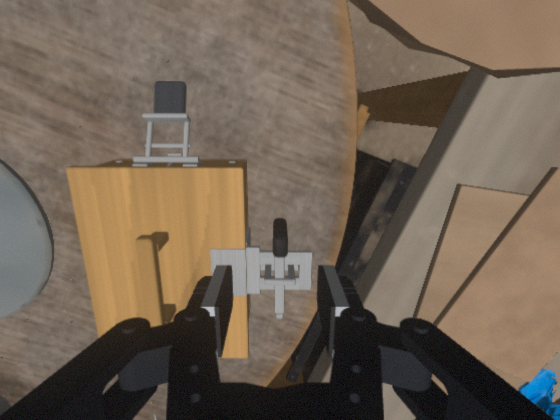

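The pin grip's top is near (281,249), between the fingers at x 215 and 335, but it sits slightly off the predicted point.

```bash
python3 - <<'E'
from h import *
s=readout.observe();p=imaging.camera_params('wrist')
im=cv2.imread('pics/w4.png').max(2)
m=(im<60).astype(np.uint8); m[:,:268]=0;m[:,292:]=0;m[:212]=0;m[262:]=0
ys,xs=np.nonzero(m); print(ys.min(),ys.max(),[(y,xs[ys==y].min(),xs[ys==y].max()) for y in range(216,262,4) if (ys==y).any()])
for uv in [(281,245),(281,250),(281,257)]:
    w=onz(p,uv,.114); print(w, s['eef_rot'].T@(w-s['ee_pos']))
E
```

```text
219 255 [(220, np.int64(275), np.int64(284)), (224, np.int64(274), np.int64(285)), (228, np.int64(274), np.int64(286)), (232, np.int64(274), np.int64(286)), (236, np.int64(274), np.int64(286)), (240, np.int64(273), np.int64(287)), (244, np.int64(273), np.int64(286)), (248, np.int64(273), np.int64(286)), (252, np.int64(274), np.int64(286))]
[ 0.64846804 -0.27439712  0.114     ] [-0.00674998  0.00504994  0.06095013]
[ 0.6462136  -0.27721566  0.114     ] [-0.01035916  0.00507154  0.06095339]
[ 0.6430195  -0.28120887  0.114     ] [-0.01547258  0.00510207  0.060958  ]
```

Call:
step_arm(
  increments=[
    [[-0.14, 0.09, 0.4], 0],
    [[0, 0, 0.4], 0],
    [[0, 0, 0.4], 0],
    [[0, 0, 0.4], 0],
    [[0, 0, 0.2], 0],
    [[0, 0, 0], 0],
  ],
)

```text
time: 7.93
ee_pos: [0.6481, -0.275, 0.0862]
eef_rot: [[0.63, 0.777, -0.002], [0.777, -0.63, 0.001], [-0.0, -0.002, -1.0]]
force: [-0.1, 0.1, -0.2]
finger_gap: 0.477
finger_force: 0.0
```

Call:
step_arm(
  increments=[
    [[0, 0, 0], 0],
    [[0, 0, 0], 0],
    [[0, 0, 0], 0],
    [[0, 0, 0], 0],
    [[0, 0, 0], 0],
    [[0, 0, 0], 0],
  ],
  fingers=-1,
)

```text
time: 8.43
ee_pos: [0.6491, -0.2756, 0.0885]
eef_rot: [[0.63, 0.777, 0.002], [0.777, -0.63, -0.001], [0.0, 0.002, -1.0]]
force: [2.0, -1.0, 4.4]
finger_gap: 0.1
finger_force: 51.2
```

Call:
step_arm(
  increments=[
    [[0.1, 0, -0.03], 0],
    [[0.15, 0, 0], 0],
    [[0.2, 0, 0], 0],
    [[0.2, 0, 0], 0],
    [[0.2, 0, 0], 0],
    [[0.2, 0, 0], 0],
    [[0.2, 0, 0], 0],
    [[0.2, 0, 0], 0],
  ],
)

```text
time: 9.1
ee_pos: [0.6948, -0.2176, 0.0882]
eef_rot: [[0.629, 0.777, -0.001], [0.777, -0.629, 0.001], [0.0, -0.001, -1.0]]
force: [-0.3, -0.1, -1.2]
finger_gap: 0.102
finger_force: 50.6
```

Call:
step_arm(
  increments=[
    [[0.15, 0, 0], 0],
    [[0.1, 0, 0], 0],
    [[0, 0, 0], 0],
    [[0, 0, 0], 0],
    [[0, 0, 0], 0],
  ],
)

```text
time: 9.52
ee_pos: [0.7019, -0.2097, 0.0887]
eef_rot: [[0.63, 0.777, -0.0], [0.777, -0.63, 0.0], [-0.0, -0.0, -1.0]]
force: [-0.0, -0.4, -0.5]
finger_gap: 0.106
finger_force: 50.6
```

```bash
python3 - <<'E'
from h import *
s=readout.observe(); print(s['ee_pos'],s['finger_gap'],s['joints'])
im=imaging.grab_frame('top')[:,:,::-1].copy(); p=imaging.camera_params('top')
for X in [(.38,-.35,0),(.335,-.41,0),(.585,-.01,0)]:
    cv2.circle(im,tuple(proj(p,X).round().astype(int).tolist()),3,(0,0,255),-1)
cv2.imwrite('pics/t5.png',im)
E
```

```text
[ 0.70186939 -0.20972154  0.08874017] 0.10636950474994714 [-1.94997984e+01  4.81464439e+01  5.89567801e+01 -1.46530079e-03
  7.29038407e+01  1.95532399e+01]
```

View pics/t5.png

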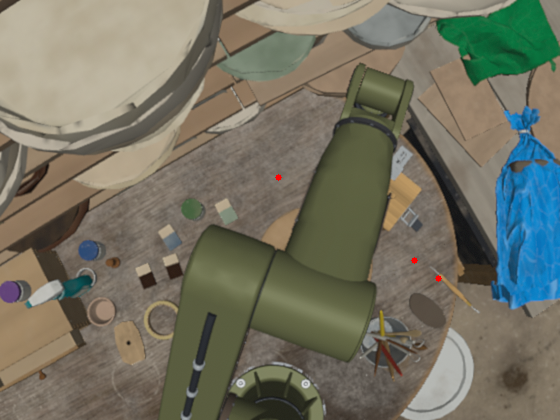

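The pin is out and the lid is still on. The planned spot would land close to the brush at (455,290), so I'll put the pin at about (0.39,-0.33) with the shaft pointing to -y.

Call:
step_arm(
  increments=[
    [[0, 0, -0.45], 0],
    [[0, 0, -0.45], 0],
    [[0, 0, -0.45], 0],
    [[0, 0, -0.45], 0],
    [[-0.48, -0.28, 0], 0],
    [[-0.48, -0.28, 0], 0],
    [[-0.48, -0.28, 0], 0],
    [[-0.48, -0.28, 0], 0],
  ],
)

```text
time: 10.23
ee_pos: [0.5965, -0.2492, 0.1789]
eef_rot: [[0.63, 0.777, 0.0], [0.777, -0.63, -0.0], [0.0, 0.0, -1.0]]
force: [0.1, -0.6, 0.4]
finger_gap: 0.104
finger_force: 50.6
```

Call:
step_arm(
  increments=[
    [[-0.48, -0.28, 0], 0],
    [[-0.48, -0.28, 0], 0],
    [[-0.48, -0.28, 0], 0],
    [[-0.48, -0.28, 0], 0],
    [[-0.48, -0.28, 0], 0],
    [[-0.48, -0.28, 0], 0],
    [[-0.48, -0.28, 0], 0],
    [[-0.48, -0.28, 0], 0],
  ],
)

```text
time: 10.9
ee_pos: [0.3886, -0.3278, 0.179]
eef_rot: [[0.63, 0.776, 0.0], [0.776, -0.63, -0.0], [-0.0, 0.001, -1.0]]
force: [0.9, -0.4, -0.8]
finger_gap: 0.104
finger_force: 50.6
```

Call:
step_arm(
  increments=[
    [[0, 0, 0], -0.036],
    [[0, 0, 0], -0.036],
    [[0, 0, 0], -0.036],
    [[0, 0, 0], -0.036],
    [[0, 0, 0], -0.036],
    [[0, 0, 0], -0.036],
    [[0, 0, 0], 0],
  ],
)

```text
time: 11.48
ee_pos: [0.3899, -0.3275, 0.179]
eef_rot: [[-0.002, 1.0, 0.0], [1.0, 0.002, -0.0], [-0.0, 0.0, -1.0]]
force: [0.3, -0.4, -0.7]
finger_gap: 0.104
finger_force: 54.6
```

```bash
python3 - <<'E'
from h import *
s=readout.observe(); print(s['ee_pos'],s['eef_rot'].round(3),s['finger_gap'],s['finger_force'],s['joints'].round(1))
im=imaging.grab_frame('wrist')[:,:,::-1]; cv2.imwrite('pics/w5.png',im)
print(move(np.array([.39,-.33,.02])-s['ee_pos']))
E
```

```text
[ 0.38989245 -0.32752296  0.17899528] [[-0.002  1.     0.   ]
 [ 1.     0.002 -0.   ]
 [-0.     0.    -1.   ]] 0.10391316249202738 54.5860880613327 [-44.2  14.9  97.4   0.   67.7 -44.3]
[-0.05  0.    3.18]
```

View pics/w5.png

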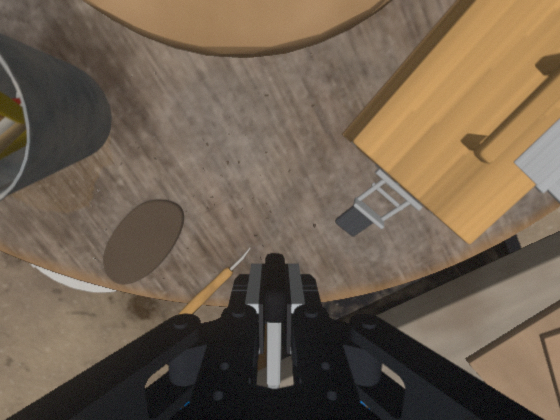

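The pin is held with its shaft towards image-down. The bench edge near (275,303) may be close, so I'll check it.

```bash
python3 - <<'E'
from h import *
p=imaging.camera_params('wrist')
for uv in [(235,308),(320,303),(248,250),(340,215),(356,236),(150,210)]: print(uv,onz(p,uv,0))
E
```

```text
(235, 308) [ 0.34575797 -0.4605114   0.        ]
(320, 303) [ 0.44071666 -0.45458794  0.        ]
(248, 250) [ 0.36235958 -0.39008428  0.        ]
(340, 215) [ 0.45732541 -0.35177895  0.        ]
(356, 236) [ 4.75220857e-01 -3.74801168e-01 -5.55111512e-17]
(150, 210) [ 0.26451826 -0.34548802  0.        ]
```

Call:
step_arm(
  increments=[
    [[0.2, 0.1, 0.5], 0],
    [[0, 0, 0.5], 0],
    [[0, 0, 0.5], 0],
    [[0, 0, 0.5], 0],
    [[0, 0, 0.5], 0],
    [[0, 0, 0.3], 0],
    [[0, 0, 0.15], 0],
    [[0, 0, 0.15], 0],
  ],
)

```text
time: 12.2
ee_pos: [0.3952, -0.3174, 0.0234]
eef_rot: [[0.006, 1.0, -0.0], [1.0, -0.006, 0.0], [0.0, -0.0, -1.0]]
force: [-0.7, -0.0, -0.7]
finger_gap: 0.107
finger_force: 54.6
```

Call:
step_arm(
  increments=[
    [[0, 0, 0.03], 0],
    [[0, 0, 0.03], 0],
    [[0, 0, 0], 0],
  ],
)

```text
time: 12.45
ee_pos: [0.3955, -0.3176, 0.0214]
eef_rot: [[0.003, 1.0, 0.001], [1.0, -0.003, -0.001], [-0.001, 0.001, -1.0]]
force: [-0.0, 1.1, 0.2]
finger_gap: 0.103
finger_force: 54.6
```

Call:
step_arm(
  increments=[
    [[0, 0, 0.03], 0],
    [[0, 0, 0.03], 0],
    [[0, 0, 0.02], 0],
    [[0, 0, 0], 0],
    [[0, 0, 0], 0],
  ],
)

```text
time: 12.87
ee_pos: [0.3955, -0.3175, 0.0175]
eef_rot: [[0.003, 1.0, 0.001], [1.0, -0.003, -0.001], [-0.001, 0.001, -1.0]]
force: [-1.2, 1.4, 6.9]
finger_gap: 0.099
finger_force: 55.7
```

Call:
step_arm(
  increments=[
    [[0, 0, 0], 0],
    [[0, 0, 0], 0],
    [[0, 0, 0], 0],
    [[0, 0, -0.2], 0],
    [[0, 0, -0.4], 0],
    [[0, 0, -0.55], 0],
    [[0, 0, -0.55], 0],
    [[0, 0, -0.55], 0],
  ],
  fingers=-0.2,
)

```text
time: 13.53
ee_pos: [0.3951, -0.3171, 0.1312]
eef_rot: [[0.003, 1.0, 0.0], [1.0, -0.003, -0.0], [-0.0, 0.0, -1.0]]
force: [0.2, 0.1, 0.6]
finger_gap: 0.401
finger_force: 0.0
```

Call:
step_arm(
  increments=[
    [[0, 0, -0.55], 0],
    [[0, 0, -0.55], 0],
    [[0, 0, 0], 0.036],
    [[0, 0, 0], 0.036],
    [[0, 0, 0], 0.036],
    [[0, 0, 0], 0.036],
    [[0, 0, 0], 0.036],
    [[0, 0, 0], 0.036],
  ],
)

```text
time: 14.2
ee_pos: [0.3952, -0.3172, 0.185]
eef_rot: [[0.634, 0.773, 0.0], [0.773, -0.634, -0.0], [-0.0, 0.0, -1.0]]
force: [-0.5, 0.2, 0.1]
finger_gap: 0.4
finger_force: 0.0
```

```bash
python3 - <<'E'
from h import *
s=readout.observe(); print(s['ee_pos'],s['eef_rot'].round(3),s['finger_gap'])
im=imaging.grab_frame('wrist')[:,:,::-1]; cv2.imwrite('pics/w6.png',im)
print(move(np.array([.552,-.246,.2])-s['ee_pos']))
E
```

```text
[ 0.39516832 -0.31720057  0.18503749] [[ 0.634  0.773  0.   ]
 [ 0.773 -0.634 -0.   ]
 [-0.     0.    -1.   ]] 0.40028263979420287
[ 3.1  1.5 -0.3]
```

Call:
step_arm(
  increments=[
    [[0.44, 0.21, 0], 0],
    [[0.44, 0.21, 0], 0],
    [[0.44, 0.21, 0], 0],
    [[0.44, 0.21, 0], 0],
    [[0.44, 0.22, 0], 0],
    [[0.45, 0.22, 0], 0],
    [[0.45, 0.22, 0], 0],
    [[0, 0, 0], 0],
  ],
)

```text
time: 14.92
ee_pos: [0.5537, -0.2421, 0.1845]
eef_rot: [[0.626, 0.78, 0.001], [0.78, -0.626, 0.0], [0.001, 0.0, -1.0]]
force: [-0.5, 1.2, -0.3]
finger_gap: 0.401
finger_force: 0.0
```

Call:
step_arm(
  increments=[
    [[0, 0, 0.4], 0],
    [[0, 0, 0.4], 0],
    [[0, 0, 0.4], 0],
    [[0, 0, 0.4], 0],
    [[0, 0, 0.25], 0],
    [[0, 0, 0.1], 0],
    [[0, 0, 0], 0],
  ],
)

```text
time: 15.5
ee_pos: [0.5507, -0.2441, 0.0863]
eef_rot: [[0.629, 0.777, -0.001], [0.777, -0.629, 0.001], [-0.0, -0.001, -1.0]]
force: [-0.1, 0.4, 0.4]
finger_gap: 0.402
finger_force: 0.0
```

Call:
step_arm(
  increments=[
    [[0, 0, 0], 0],
    [[0, 0, 0], 0],
    [[0, 0, 0], 0],
    [[0, 0, 0], 0],
    [[0, 0, 0], 0],
    [[0, 0, 0], 0],
  ],
  fingers=-1,
  newtons=70,
)

```text
time: 16.0
ee_pos: [0.5517, -0.2445, 0.0883]
eef_rot: [[0.63, 0.777, 0.002], [0.777, -0.63, -0.001], [0.0, 0.002, -1.0]]
force: [-0.4, 0.5, 6.9]
finger_gap: 0.124
finger_force: 69.3
```

Call:
step_arm(
  increments=[
    [[0, 0, -0.1], 0],
    [[0, 0, -0.15], 0],
    [[0, 0, -0.2], 0],
    [[0, 0, -0.2], 0],
    [[0, 0, -0.25], 0],
    [[0, 0, -0.25], 0],
    [[0, 0, -0.25], 0],
    [[0, 0, -0.2], 0],
  ],
)

```text
time: 16.67
ee_pos: [0.5513, -0.2442, 0.1688]
eef_rot: [[0.63, 0.777, 0.001], [0.777, -0.63, -0.001], [0.0, 0.001, -1.0]]
force: [-0.4, 0.1, -2.5]
finger_gap: 0.123
finger_force: 68.4
```

Call:
step_arm(
  increments=[
    [[0, 0, 0], 0],
    [[0, 0, 0], 0],
    [[0, 0, 0], 0],
  ],
)

```text
time: 16.92
ee_pos: [0.5508, -0.244, 0.1661]
eef_rot: [[0.63, 0.777, -0.001], [0.777, -0.63, 0.0], [-0.0, -0.001, -1.0]]
force: [-0.1, -0.3, -1.7]
finger_gap: 0.123
finger_force: 68.5
```

```bash
python3 - <<'E'
from h import *
s=readout.observe(); print(s['ee_pos'],s['force'],s['finger_gap'])
im=imaging.grab_frame('wrist')[:,:,::-1]; cv2.imwrite('pics/w7.png',im)
print(move(np.array([.585,-.01,.16])-s['ee_pos']))
E
```

```text
[ 0.5508092  -0.24399993  0.16613318] [-0.10373792 -0.29643977 -1.66863129] 0.1231147231911885
[ 4.07 -2.42  0.12]
```

View pics/w7.png

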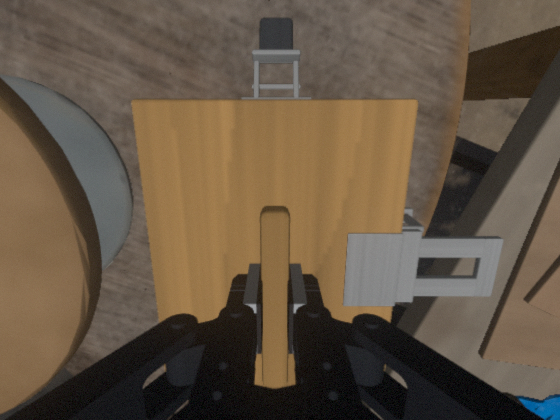

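The lid hangs level, with the staple showing free at (411,215). Carrying it to the empty bench.

Call:
step_arm(
  increments=[
    [[0.34, -0.2, 0], 0],
    [[0.34, -0.2, 0], 0],
    [[0.34, -0.2, 0], 0],
    [[0.34, -0.2, 0], 0],
    [[0.34, -0.2, 0], 0],
    [[0.34, -0.2, 0], 0],
  ],
)

```text
time: 17.47
ee_pos: [0.5685, -0.1261, 0.166]
eef_rot: [[0.63, 0.777, -0.001], [0.777, -0.63, 0.0], [-0.001, -0.001, -1.0]]
force: [1.7, -5.4, -1.3]
finger_gap: 0.121
finger_force: 69.1
```

Call:
step_arm(
  increments=[
    [[0.34, -0.2, 0], 0],
    [[0.34, -0.2, 0], 0],
    [[0.34, -0.2, 0], 0],
    [[0.34, -0.2, 0], 0],
    [[0.34, -0.2, 0], 0],
    [[0.34, -0.22, 0], 0],
    [[0, 0, 0], 0],
  ],
)

```text
time: 18.05
ee_pos: [0.5855, -0.0065, 0.166]
eef_rot: [[0.628, 0.778, -0.001], [0.778, -0.628, 0.001], [-0.0, -0.001, -1.0]]
force: [0.1, -0.0, -1.9]
finger_gap: 0.122
finger_force: 70.1
```

```bash
python3 - <<'E'
from h import *
s=readout.observe(); print(s['ee_pos'],s['force'],s['finger_gap'],s['joints'].round(1))
im=imaging.grab_frame('wrist')[:,:,::-1]; cv2.imwrite('pics/w8.png',im)
print(move(np.array([.585,-.01,.03])-s['ee_pos']))
E
```

```text
[ 0.58547954 -0.00648684  0.16600834] [ 0.11843165 -0.02378856 -1.9263282 ] 0.12218252227136464 [-4.2 25.1 85.4  0.  69.6 34.6]
[-0.06  0.04  2.72]
```

View pics/w8.png

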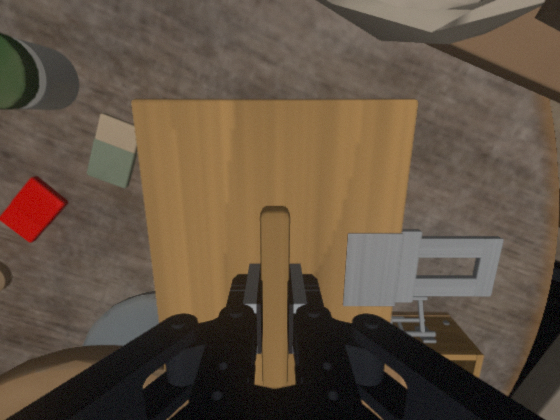

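The lid is over clear bench; the green tile is at (113,150), left of it. Lowering.

Call:
step_arm(
  increments=[
    [[0.02, 0.12, 0.4], 0],
    [[0, 0, 0.5], 0],
    [[0, 0, 0.5], 0],
    [[0, 0, 0.5], 0],
    [[0, 0, 0.4], 0],
    [[0, 0, 0.2], 0],
    [[0, 0, 0.1], 0],
    [[0, 0, 0.05], 0],
  ],
)

```text
time: 18.77
ee_pos: [0.5904, -0.0145, 0.0352]
eef_rot: [[0.63, 0.776, -0.001], [0.776, -0.63, -0.002], [-0.002, -0.0, -1.0]]
force: [-20.5, -12.6, 32.9]
finger_gap: 0.12
finger_force: 81.8
```

Call:
step_arm(
  increments=[
    [[0, 0, 0.03], 0],
    [[0, 0, 0.03], 0],
    [[0, 0, 0.03], 0],
    [[0, 0, 0], 0],
  ],
)

```text
time: 19.1
ee_pos: [0.5912, -0.0148, 0.0317]
eef_rot: [[0.631, 0.776, 0.001], [0.776, -0.631, -0.002], [-0.001, 0.002, -1.0]]
force: [-11.9, -11.2, 22.6]
finger_gap: 0.118
finger_force: 81.1
```

```bash
python3 - <<'E'
from h import *
s=readout.observe(); print(s['ee_pos'],s['force'],s['moment'],s['finger_gap'])
a=imaging.grab_frame('wrist')[:,:,::-1]
b=imaging.grab_frame('side')[:,:,::-1]; cv2.imwrite('pics/s9.png',b); cv2.imwrite('pics/w9.png',a)
bb=cv2.resize(b[130:300,180:380],(400,340))
c=np.zeros((420,800,3),np.uint8); c[:,:400]=cv2.resize(a,(400,420))[:]; c[:340,400:]=bb; cv2.imwrite('pics/c9.png',c)
E
```

```text
[ 0.59123623 -0.01482367  0.03171588] [-11.86659848 -11.18596016  22.55293068] [-1.19440427  1.45529487 -0.01171111] 0.11818944204871085
```

View pics/c9.png

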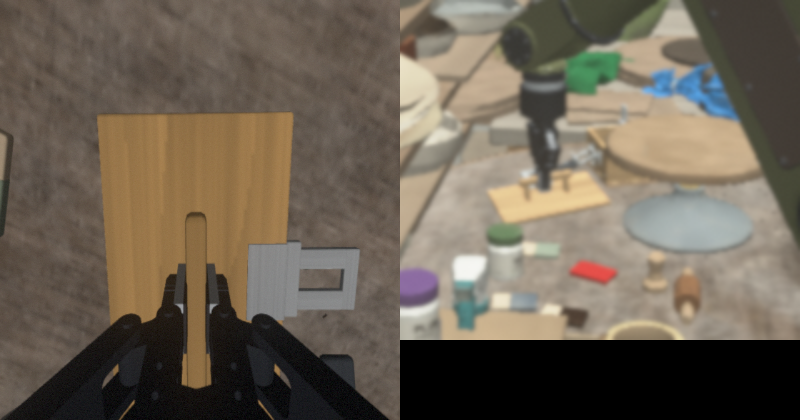

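The lid is lying on the bench, right way up, clear of the tiles and of clip_b at (337,370). The force is just bench contact, so I'll release and back off.

Call:
step_arm(
  increments=[
    [[0, 0, -0.02], 0],
    [[0, 0, 0], 0],
    [[0, 0, 0], 0],
    [[0, 0, 0], 0],
  ],
)

```text
time: 19.53
ee_pos: [0.5915, -0.0144, 0.0324]
eef_rot: [[0.631, 0.776, 0.002], [0.776, -0.631, -0.001], [0.0, 0.002, -1.0]]
force: [-7.9, -8.0, 14.4]
finger_gap: 0.121
finger_force: 79.9
```

Call:
step_arm(
  increments=[
    [[0, 0, 0], 0],
    [[0, 0, 0], 0],
    [[0, 0, 0], 0],
    [[0, 0, 0], 0],
    [[0, 0, -0.2], 0],
    [[0, 0, -0.4], 0],
    [[0, 0, -0.5], 0],
    [[0, 0, -0.5], 0],
  ],
  fingers=-0.2,
)

```text
time: 20.2
ee_pos: [0.5906, -0.0124, 0.1121]
eef_rot: [[0.63, 0.777, -0.001], [0.777, -0.63, 0.0], [-0.0, -0.001, -1.0]]
force: [-0.1, 0.3, 0.2]
finger_gap: 0.403
finger_force: 0.0
```

Call:
step_arm(
  increments=[
    [[0, 0, -0.5], 0],
    [[0, 0, -0.5], 0],
    [[0, 0, -0.5], 0],
    [[0, 0, 0], 0],
  ],
)

```text
time: 20.53
ee_pos: [0.5925, -0.0125, 0.1918]
eef_rot: [[0.63, 0.777, 0.008], [0.777, -0.63, -0.001], [0.004, 0.007, -1.0]]
force: [-0.2, -0.4, 0.9]
finger_gap: 0.4
finger_force: 0.0
```

```bash
python3 - <<'E'
from h import *
s=readout.observe(); print(s['ee_pos'],s['force'],s['finger_gap'])
p=imaging.camera_params('wrist'); a=imaging.grab_frame('wrist')[:,:,::-1]; cv2.imwrite('pics/w10.png',a)
h=cv2.cvtColor(a,cv2.COLOR_BGR2HSV)
m=cv2.inRange(h,(10,110,90),(28,255,255)); m=cv2.morphologyEx(m,cv2.MORPH_OPEN,np.ones((5,5)))
for r in rect(p,m,.014,2000): print(np.round(r[:5],1),r[5])
E
```

```text
[ 0.59245548 -0.012472    0.19184183] [-0.17604606 -0.40031723  0.86804404] 0.40032566281263915
[586.4 -21.5  51.1 168.  128.3] [275.49770291 197.93108729]
```

Lid measured at (0.586,-0.0215), 168x128 mm, so it lies flat. Next the green tile: I'll hover over it and take a look.

Call:
step_arm(
  increments=[
    [[0.135, -0.517, 0], 0],
    [[0.135, -0.517, 0], 0],
    [[0.135, -0.517, 0], 0],
    [[0.135, -0.517, 0], 0],
    [[0.135, -0.517, 0], 0],
    [[0.135, -0.517, 0], 0],
  ],
  fingers=0.2,
)

```text
time: 21.08
ee_pos: [0.4946, 0.1175, 0.1852]
eef_rot: [[0.63, 0.777, -0.001], [0.777, -0.63, -0.0], [-0.001, -0.001, -1.0]]
force: [0.9, 0.3, -0.4]
finger_gap: 0.599
finger_force: 0.0
```

Call:
step_arm(
  increments=[
    [[0, 0, 0.2], 0.039],
    [[0, 0, 0.2], 0.039],
    [[0, 0, 0.2], 0.039],
    [[0, 0, 0.2], 0],
    [[0, 0, 0], 0],
  ],
)

```text
time: 21.5
ee_pos: [0.4948, 0.1165, 0.1436]
eef_rot: [[0.865, 0.502, -0.004], [0.502, -0.865, -0.001], [-0.003, -0.001, -1.0]]
force: [-0.6, -0.2, 0.1]
finger_gap: 0.6
finger_force: 0.0
```

```bash
cat >> h.py <<'E'
def tiles(name,sub):
    "tile corners via mask of non-bench pixels: returns rects at z=.009 with sides near 37x58"
    p=imaging.camera_params(name); s=readout.observe(); im=imaging.grab_frame(name)[:,:,::-1]; cv2.imwrite(f'pics/{sub}.png',im)
    return p,s,im
def find(p,im,near,rad=.07):
    "tile = light cream half + dark/coloured half, as the largest bench-unlike blob near a point"
    lab=cv2.cvtColor(cv2.GaussianBlur(im,(3,3),0),cv2.COLOR_BGR2LAB).astype(float)
    c=proj(p,(*near,.009)); e=proj(p,(near[0]+rad,near[1],.009)); r=np.linalg.norm(e-c)
    yy,xx=np.mgrid[:im.shape[0],:im.shape[1]]; reg=((xx-c[0])**2+(yy-c[1])**2<r*r)&(yy<im.shape[0]*.98)
    bg=np.median(lab[reg],0); mad=np.median(abs(lab[reg]-bg),0)+1
    m=(reg&(((lab-bg)/ (mad*[1.5,1,1]))**2).sum(2).__gt__(16)).astype(np.uint8)
    m=cv2.morphologyEx(cv2.morphologyEx(m,cv2.MORPH_OPEN,np.ones((3,3))),cv2.MORPH_CLOSE,np.ones((5,5)))
    return rect(p,m,.009,100),m
E
python3 - <<'E'
from h import *
p,s,im=tiles('wrist','w11'); print(s['ee_pos'],s['finger_gap'],np.degrees(np.arctan2(s['eef_rot'][1,0],s['eef_rot'][0,0])))
R,m=find(p,im,(.4975,.1168),.055)
for r in R: print(np.round(r[:5],1),r[5])
print(proj(p,(.4975,.1168,.009)))
E
```

```text
[0.49484087 0.11653384 0.14358789] 0.5995587901294109 30.13635185704792
[500.3 118.1  30.2  56.3  34.7] [275.49494949 197.18181818]
[275.22357047 201.93564179]
```

View pics/w11.png

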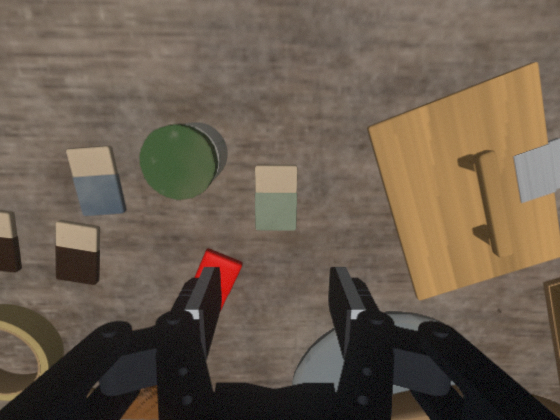

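The detector agrees with the view: the green tile is at (276,197), with the jar clear at (180,160). Grasping.

Call:
step_arm(
  increments=[
    [[0.11, 0.03, 0.5], 0],
    [[0, 0, 0.5], 0],
    [[0, 0, 0.5], 0],
    [[0, 0, 0.5], 0],
    [[0, 0, 0.4], 0],
    [[0, 0, 0.25], 0],
    [[0, 0, 0.15], 0],
    [[0, 0, 0], 0],
  ],
)

```text
time: 22.22
ee_pos: [0.501, 0.118, 0.0049]
eef_rot: [[0.866, 0.501, -0.002], [0.501, -0.866, -0.0], [-0.002, -0.001, -1.0]]
force: [-0.4, 1.3, -0.6]
finger_gap: 0.6
finger_force: 0.0
```

Call:
step_arm(
  increments=[
    [[0, 0, 0], 0],
    [[0, 0, 0], 0],
    [[0, 0, 0], 0],
    [[0, 0, 0], 0],
    [[0, 0, 0], 0],
  ],
  fingers=-1,
  newtons=40,
)

```text
time: 22.63
ee_pos: [0.502, 0.1182, 0.007]
eef_rot: [[0.867, 0.499, 0.002], [0.499, -0.867, 0.0], [0.002, 0.001, -1.0]]
force: [-2.3, -0.4, 6.1]
finger_gap: 0.375
finger_force: 39.9
```

Call:
step_arm(
  increments=[
    [[0, 0, -0.2], 0],
    [[0, 0, -0.4], 0],
    [[0, 0, -0.55], 0],
    [[0, 0, -0.55], 0],
    [[0, 0, -0.55], 0],
    [[0, 0, -0.55], 0],
    [[0, 0, -0.5], 0],
    [[0, 0, 0], 0],
  ],
)

```text
time: 23.3
ee_pos: [0.5031, 0.1185, 0.1768]
eef_rot: [[0.867, 0.499, 0.008], [0.499, -0.867, 0.001], [0.008, 0.003, -1.0]]
force: [0.2, -0.4, 0.3]
finger_gap: 0.379
finger_force: 39.8
```

Call:
step_arm(
  increments=[
    [[-0.18, 0.55, 0], 0],
    [[-0.18, 0.55, 0], 0],
    [[-0.18, 0.55, 0], 0],
    [[-0.18, 0.55, 0], 0],
    [[-0.18, 0.55, 0], 0],
    [[-0.18, 0.55, 0], 0],
  ],
)

```text
time: 23.8
ee_pos: [0.5368, -0.0532, 0.1713]
eef_rot: [[0.867, 0.499, 0.0], [0.499, -0.867, -0.0], [0.0, 0.0, -1.0]]
force: [0.1, -0.1, -0.3]
finger_gap: 0.37
finger_force: 39.7
```

Call:
step_arm(
  increments=[
    [[-0.18, 0.55, 0], 0],
    [[-0.18, 0.55, 0], 0],
    [[-0.18, 0.55, 0], 0],
    [[-0.18, 0.55, 0], 0],
    [[-0.18, 0.55, 0], 0],
    [[-0.18, 0.55, 0], 0],
    [[0, 0, 0], -0.039],
    [[0, 0, 0], -0.039],
  ],
)

```text
time: 24.47
ee_pos: [0.572, -0.2233, 0.1707]
eef_rot: [[0.718, 0.696, -0.0], [0.696, -0.718, 0.0], [-0.0, -0.0, -1.0]]
force: [0.6, 0.1, -2.0]
finger_gap: 0.367
finger_force: 39.7
```

Call:
step_arm(
  increments=[
    [[0, 0, 0], -0.039],
    [[0, 0, 0], 0],
    [[0, 0, 0], 0],
  ],
)

```text
time: 24.72
ee_pos: [0.5722, -0.2217, 0.171]
eef_rot: [[0.633, 0.774, 0.0], [0.774, -0.633, -0.0], [0.0, 0.0, -1.0]]
force: [-0.1, 0.8, -1.2]
finger_gap: 0.374
finger_force: 39.7
```

```bash
python3 - <<'E'
from h import *
p,s,im=tiles('wrist','w12'); print(s['ee_pos'],s['finger_gap'],s['finger_force'],np.degrees(np.arctan2(s['eef_rot'][1,0],s['eef_rot'][0,0])))
print(move(np.array([.574,-.219,.02])-s['ee_pos']))
E
```

```text
[ 0.57224087 -0.22171137  0.17103994] 0.3742841699854048 39.701786041259766 50.753854828317486
[ 0.06 -0.01  3.02]
```

View pics/w12.png

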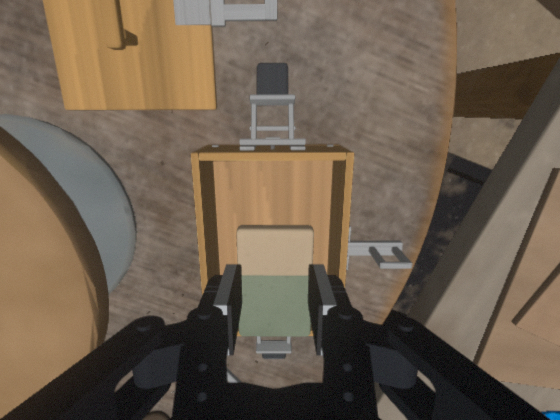

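The tile is held square over the empty box. Lowering into it.

Call:
step_arm(
  increments=[
    [[0.06, 0, 0.45], 0],
    [[0, 0, 0.5], 0],
    [[0, 0, 0.5], 0],
    [[0, 0, 0.5], 0],
    [[0, 0, 0.45], 0],
    [[0, 0, 0.35], 0],
    [[0, 0, 0.2], 0],
    [[0, 0, 0.1], 0],
  ],
)

```text
time: 25.43
ee_pos: [0.5738, -0.2191, 0.017]
eef_rot: [[0.631, 0.775, -0.002], [0.775, -0.631, 0.001], [-0.0, -0.002, -1.0]]
force: [0.7, 0.4, -0.0]
finger_gap: 0.373
finger_force: 39.7
```

Call:
step_arm(
  increments=[
    [[0, 0, 0], 0],
    [[0, 0, 0], 0],
    [[0, 0, 0], 0],
    [[0, 0, 0], 0],
    [[0, 0, -0.2], 0],
    [[0, 0, -0.4], 0],
    [[0, 0, -0.5], 0],
    [[0, 0, -0.5], 0],
  ],
  fingers=0.1,
)

```text
time: 26.1
ee_pos: [0.5741, -0.2194, 0.1002]
eef_rot: [[0.63, 0.777, 0.0], [0.777, -0.63, -0.0], [0.0, 0.0, -1.0]]
force: [-0.3, 0.0, 0.0]
finger_gap: 0.549
finger_force: 0.0
```

Call:
step_arm(
  increments=[
    [[0, 0, -0.5], 0],
    [[0, 0, -0.5], 0],
    [[0, 0, -0.5], 0],
    [[0, 0, 0], 0],
  ],
)

```text
time: 26.43
ee_pos: [0.5758, -0.2201, 0.1801]
eef_rot: [[0.63, 0.777, 0.008], [0.777, -0.63, -0.004], [0.002, 0.009, -1.0]]
force: [0.1, -0.3, 0.9]
finger_gap: 0.547
finger_force: 0.0
```

```bash
python3 - <<'E'
from h import *
p,s,im=tiles('top','t13'); print(s['ee_pos'],s['finger_gap'],s['force'])
for n,q in dict(blue=(.4335,.2573),d2=(.3618,.2489),d1=(.3371,.3164)).items():
    for r in find(p,im,q,.05)[0]: print(n,np.round(r[:5],1))
E
```

```text
[ 0.57580987 -0.22013437  0.18011035] 0.54679406608017 [ 0.06368147 -0.29533811  0.89121394]
blue [433.8 257.4  33.8  57.8  36.6]
d2 [361.9 249.4  20.9  55.1  33. ]
d1 [337.  317.   24.2  55.2  33.3]
```

Call:
step_arm(
  increments=[
    [[0.375, -0.548, 0], 0],
    [[0.375, -0.548, 0], 0],
    [[0.375, -0.548, 0], 0],
    [[0.375, -0.548, 0], 0],
    [[0.375, -0.548, 0], 0],
    [[0.375, -0.548, 0], 0],
    [[0.375, -0.548, 0], 0],
    [[0.375, -0.548, 0], 0],
  ],
  fingers=0.2,
)

```text
time: 27.15
ee_pos: [0.4974, 0.0365, 0.1732]
eef_rot: [[0.63, 0.777, -0.0], [0.777, -0.63, 0.0], [-0.0, -0.0, -1.0]]
force: [1.2, -0.2, 0.6]
finger_gap: 0.603
finger_force: 0.0
```

Call:
step_arm(
  increments=[
    [[0.375, -0.548, 0], 0],
    [[0.375, -0.548, 0], 0],
    [[0.375, -0.548, 0], 0],
    [[0.375, -0.548, 0], 0],
    [[0.375, -0.548, 0], 0],
    [[0.375, -0.548, 0], 0],
    [[0.375, -0.548, 0], 0],
    [[0, 0, 0.1], 0.028],
  ],
)

```text
time: 27.82
ee_pos: [0.4305, 0.2619, 0.1689]
eef_rot: [[0.692, 0.722, 0.001], [0.722, -0.692, 0.001], [0.001, -0.0, -1.0]]
force: [0.3, -0.7, -0.9]
finger_gap: 0.601
finger_force: 0.0
```

Call:
step_arm(
  increments=[
    [[0, 0, 0.3], 0.028],
    [[0, 0, 0.3], 0.028],
    [[0, 0, 0], 0],
    [[0, 0, 0], 0],
  ],
)

```text
time: 28.15
ee_pos: [0.4317, 0.2577, 0.138]
eef_rot: [[0.809, 0.588, -0.001], [0.588, -0.809, -0.001], [-0.002, -0.0, -1.0]]
force: [-0.4, 0.2, 0.9]
finger_gap: 0.601
finger_force: 0.0
```

```bash
python3 - <<'E'
from h import *
p,s,im=tiles('wrist','w14'); print(s['ee_pos'],s['finger_gap'],np.degrees(np.arctan2(s['eef_rot'][1,0],s['eef_rot'][0,0])))
R,m=find(p,im,(.4338,.2574),.055)
for r in R: print(np.round(r[:5],1),r[5], move(np.array([r[0]/1000,r[1]/1000,.004])-s['ee_pos']))
E
```

```text
[0.43166669 0.25765357 0.13802742] 0.6010044896531245 35.99923041021978
[380.3 255.9 108.7  34.7  21.7] [244.30612245 250.98979592] [-0.85 -0.58  2.68]
[435.4 258.4  34.4  57.5  36.5] [275.70243902 201.4097561 ] [0.07 0.03 2.68]
```

Call:
step_arm(
  increments=[
    [[0.07, 0.03, 0.5], 0.008],
    [[0, 0, 0.5], 0],
    [[0, 0, 0.5], 0],
    [[0, 0, 0.5], 0],
    [[0, 0, 0.35], 0],
    [[0, 0, 0.2], 0],
    [[0, 0, 0.13], 0],
    [[0, 0, 0], 0],
  ],
)

```text
time: 28.87
ee_pos: [0.4358, 0.2586, 0.0041]
eef_rot: [[0.824, 0.566, -0.0], [0.566, -0.824, -0.0], [-0.0, -0.0, -1.0]]
force: [-0.5, 0.7, -0.6]
finger_gap: 0.601
finger_force: 0.0
```

Call:
step_arm(
  increments=[
    [[0, 0, 0], 0],
    [[0, 0, 0], 0],
    [[0, 0, 0], 0],
    [[0, 0, 0], 0],
    [[0, 0, 0], 0],
  ],
  fingers=-1,
)

```text
time: 29.28
ee_pos: [0.4365, 0.259, 0.0057]
eef_rot: [[0.825, 0.565, 0.002], [0.565, -0.825, 0.001], [0.002, 0.0, -1.0]]
force: [-1.4, -1.6, 6.6]
finger_gap: 0.396
finger_force: 39.8
```

Call:
step_arm(
  increments=[
    [[0, 0, -0.2], 0],
    [[0, 0, -0.4], 0],
    [[0, 0, -0.55], 0],
    [[0, 0, -0.55], 0],
    [[0, 0, -0.55], 0],
    [[0, 0, -0.55], 0],
    [[0, 0, -0.5], 0],
    [[0, 0, 0], 0],
  ],
)

```text
time: 29.95
ee_pos: [0.4374, 0.2595, 0.1754]
eef_rot: [[0.825, 0.565, 0.008], [0.565, -0.825, 0.004], [0.009, 0.001, -1.0]]
force: [0.4, -0.3, 0.2]
finger_gap: 0.396
finger_force: 39.9
```

```bash
python3 - <<'E'
from h import *
s=readout.observe(); print(s['ee_pos'],s['finger_gap'],s['finger_force'],np.degrees(np.arctan2(s['eef_rot'][1,0],s['eef_rot'][0,0])))
print(move(np.array([.529,-.275,.17])-s['ee_pos']))
E
```

```text
[0.43735759 0.25953946 0.17536356] 0.3957301520675092 39.866230487823486 34.42248242701475
[-4.53  9.85  0.08]
```

Call:
step_arm(
  increments=[
    [[-0.283, 0.616, 0], 0],
    [[-0.283, 0.616, 0], 0],
    [[-0.283, 0.616, 0], 0],
    [[-0.283, 0.616, 0], 0],
    [[-0.283, 0.616, 0], 0],
    [[-0.283, 0.616, 0], 0],
    [[-0.283, 0.616, 0], 0],
    [[-0.283, 0.616, 0], 0],
  ],
)

```text
time: 30.62
ee_pos: [0.4815, -0.0102, 0.1699]
eef_rot: [[0.825, 0.565, 0.001], [0.565, -0.825, 0.0], [0.001, 0.0, -1.0]]
force: [0.6, 0.3, -0.3]
finger_gap: 0.394
finger_force: 39.9
```

Call:
step_arm(
  increments=[
    [[-0.283, 0.616, 0], 0],
    [[-0.283, 0.616, 0], 0],
    [[-0.283, 0.616, 0], 0],
    [[-0.283, 0.616, 0], 0],
    [[-0.283, 0.616, 0], 0],
    [[-0.283, 0.616, 0], 0],
    [[-0.283, 0.616, 0], 0],
    [[-0.283, 0.616, 0], 0],
  ],
)

```text
time: 31.28
ee_pos: [0.5273, -0.2775, 0.1698]
eef_rot: [[0.825, 0.565, 0.0], [0.565, -0.825, -0.0], [0.0, 0.0, -1.0]]
force: [1.0, -0.4, 0.2]
finger_gap: 0.392
finger_force: 39.9
```

Call:
step_arm(
  increments=[
    [[0, 0, 0], -0.031],
    [[0, 0, 0], -0.031],
    [[0, 0, 0], -0.031],
    [[0, 0, 0], 0],
    [[0, 0, 0], 0],
  ],
)

```text
time: 31.7
ee_pos: [0.5274, -0.2757, 0.1696]
eef_rot: [[0.63, 0.777, 0.0], [0.777, -0.63, -0.0], [0.0, 0.0, -1.0]]
force: [-0.2, -0.2, -0.8]
finger_gap: 0.39
finger_force: 39.9
```

```bash
python3 - <<'E'
from h import *
p,s,im=tiles('wrist','w15'); print(s['ee_pos'],s['finger_gap'],s['finger_force'],np.degrees(np.arctan2(s['eef_rot'][1,0],s['eef_rot'][0,0])))
print(move(np.array([.529,-.275,.018])-s['ee_pos']))
E
```

```text
[ 0.52739292 -0.2757397   0.16964567] 0.39030676156947836 39.934154748916626 50.98302437285882
[0.03 0.01 3.03]
```

View pics/w15.png

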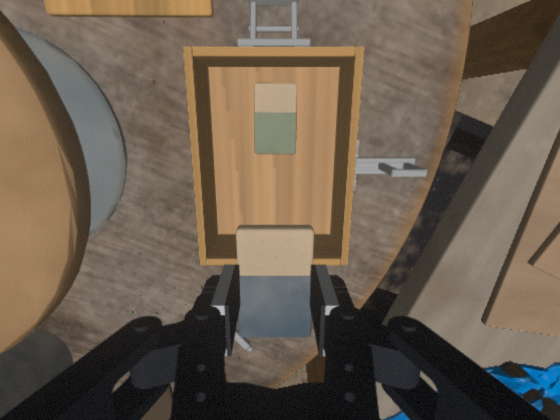

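The green tile lies flat in the box at (275,118) and the blue one is held square above its slot. I've now viewed 16 pictures, which is over the limit of 14, so from here on I'll work from numbers only.

Call:
step_arm(
  increments=[
    [[0.05, 0, 0.45], 0],
    [[0, 0, 0.5], 0],
    [[0, 0, 0.5], 0],
    [[0, 0, 0.5], 0],
    [[0, 0, 0.45], 0],
    [[0, 0, 0.35], 0],
    [[0, 0, 0.2], 0],
    [[0, 0, 0.08], 0],
  ],
)

```text
time: 32.42
ee_pos: [0.5286, -0.2735, 0.0165]
eef_rot: [[0.629, 0.778, -0.002], [0.778, -0.629, 0.001], [-0.0, -0.002, -1.0]]
force: [0.1, 0.3, -0.8]
finger_gap: 0.389
finger_force: 39.9
```

Call:
step_arm(
  increments=[
    [[0, 0, 0], 0],
    [[0, 0, 0], 0],
    [[0, 0, 0], 0],
    [[0, 0, 0], 0],
    [[0, 0, -0.2], 0],
    [[0, 0, -0.4], 0],
    [[0, 0, -0.5], 0],
    [[0, 0, -0.5], 0],
  ],
  fingers=0.1,
)

```text
time: 33.08
ee_pos: [0.5289, -0.2738, 0.0997]
eef_rot: [[0.627, 0.779, 0.0], [0.779, -0.627, -0.0], [0.0, 0.0, -1.0]]
force: [-0.3, -0.3, -0.2]
finger_gap: 0.549
finger_force: 0.0
```

Call:
step_arm(
  increments=[
    [[0, 0, -0.5], 0],
    [[0, 0, -0.5], 0],
    [[0, 0, -0.5], 0],
    [[0, 0, 0], 0],
    [[0, 0, 0], 0],
  ],
)

```text
time: 33.5
ee_pos: [0.5295, -0.2741, 0.1752]
eef_rot: [[0.627, 0.779, 0.003], [0.779, -0.627, -0.002], [0.001, 0.004, -1.0]]
force: [-1.3, 0.2, -0.3]
finger_gap: 0.552
finger_force: 0.0
```

```bash
python3 - <<'E'
from h import *
p,s,im=tiles('top','t16'); print(s['ee_pos'],s['finger_gap'],s['force'])
for n,q in dict(d2=(.3618,.2489),d1=(.3371,.3164)).items():
    for r in find(p,im,q,.05)[0]: print(n,np.round(r[:5],1))
print(move(np.array([.362,.249,s['ee_pos'][2]])-s['ee_pos']))
E
```

```text
[ 0.52948851 -0.2741289   0.1751864 ] 0.5520127513002949 [-1.328882    0.17903047 -0.30905205]
d2 [362.  249.4  20.9  54.9  33. ]
d1 [337.  317.1  24.8  55.3  33.5]
[ 6.05 -9.17 -0.01]
```

Call:
step_arm(
  increments=[
    [[0.378, -0.573, 0], 0],
    [[0.378, -0.573, 0], 0],
    [[0.378, -0.573, 0], 0],
    [[0.378, -0.573, 0], 0],
    [[0.378, -0.573, 0], 0],
    [[0.378, -0.573, 0], 0],
    [[0.378, -0.573, 0], 0],
    [[0.378, -0.573, 0], 0],
  ],
  fingers=0.2,
)

```text
time: 34.22
ee_pos: [0.4441, -0.0109, 0.1721]
eef_rot: [[0.628, 0.779, -0.001], [0.779, -0.628, 0.0], [-0.001, -0.001, -1.0]]
force: [1.3, 0.2, -0.0]
finger_gap: 0.599
finger_force: 0.0
```

Call:
step_arm(
  increments=[
    [[0.378, -0.573, 0], 0],
    [[0.378, -0.573, 0], 0],
    [[0.378, -0.573, 0], 0],
    [[0.378, -0.573, 0], 0],
    [[0.378, -0.573, 0], 0],
    [[0.378, -0.573, 0], 0],
    [[0.378, -0.573, 0], 0],
    [[0.378, -0.573, 0], 0],
  ],
)

```text
time: 34.88
ee_pos: [0.3605, 0.2505, 0.1722]
eef_rot: [[0.627, 0.779, -0.001], [0.779, -0.627, -0.001], [-0.001, -0.0, -1.0]]
force: [1.3, -0.6, 0.1]
finger_gap: 0.599
finger_force: 0.0
```

Call:
step_arm(
  increments=[
    [[0, 0, 0], 0.0336],
    [[0, 0, 0], 0.0336],
    [[0, 0, 0.2], 0.0336],
    [[0, 0, 0.3], 0.0336],
    [[0, 0, 0.3], 0.0336],
    [[0, 0, 0], 0],
    [[0, 0, 0], 0],
  ],
)

```text
time: 35.47
ee_pos: [0.3612, 0.2489, 0.1322]
eef_rot: [[0.933, 0.36, -0.002], [0.36, -0.933, -0.001], [-0.002, 0.0, -1.0]]
force: [0.3, 0.4, 0.5]
finger_gap: 0.6
finger_force: 0.0
```

```bash
python3 - <<'E'
from h import *
p,s,im=tiles('wrist','w17'); print(s['ee_pos'],s['finger_gap'],np.degrees(np.arctan2(s['eef_rot'][1,0],s['eef_rot'][0,0])),s['joints'].round(0))
R,m=find(p,im,(.362,.249),.05)
for r in R: print(np.round(r[:5],1),r[5], move(np.array([r[0]/1000,r[1]/1000,.004])-s['ee_pos']))
E
```

```text
[0.36123634 0.24889351 0.13220082] 0.6004785730065186 21.092182494040824 [ 30.  10. 111.   0.  60.  99.]
[363.4 249.6  19.9  57.   34.9] [273.54854369 204.67475728] [0.05 0.   2.56]
```

Call:
step_arm(
  increments=[
    [[0.05, 0, 0.5], 0.006],
    [[0, 0, 0.5], 0],
    [[0, 0, 0.5], 0],
    [[0, 0, 0.4], 0],
    [[0, 0, 0.32], 0],
    [[0, 0, 0.2], 0],
    [[0, 0, 0.14], 0],
    [[0, 0, 0], 0],
  ],
)

```text
time: 36.18
ee_pos: [0.364, 0.25, 0.0044]
eef_rot: [[0.94, 0.34, -0.001], [0.34, -0.94, -0.0], [-0.001, 0.0, -1.0]]
force: [0.2, 0.6, 0.0]
finger_gap: 0.595
finger_force: 0.0
```

Call:
step_arm(
  increments=[
    [[0, 0, 0], 0],
    [[0, 0, 0], 0],
    [[0, 0, 0], 0],
    [[0, 0, 0], 0],
    [[0, 0, 0], 0],
  ],
  fingers=-1,
)

```text
time: 36.6
ee_pos: [0.3646, 0.2503, 0.0059]
eef_rot: [[0.941, 0.34, 0.001], [0.34, -0.941, 0.001], [0.002, -0.0, -1.0]]
force: [-2.3, -2.0, 6.6]
finger_gap: 0.394
finger_force: 39.9
```

Call:
step_arm(
  increments=[
    [[0, 0, -0.2], 0],
    [[0, 0, -0.4], 0],
    [[0, 0, -0.55], 0],
    [[0, 0, -0.55], 0],
    [[0, 0, -0.55], 0],
    [[0, 0, -0.55], 0],
    [[0, 0, -0.55], 0],
    [[0, 0, 0], 0],
  ],
)

```text
time: 37.27
ee_pos: [0.3656, 0.251, 0.1782]
eef_rot: [[0.941, 0.339, 0.008], [0.339, -0.941, 0.004], [0.009, -0.002, -1.0]]
force: [1.3, 0.3, -0.1]
finger_gap: 0.392
finger_force: 39.9
```

```bash
python3 - <<'E'
from h import *
s=readout.observe(); print(s['ee_pos'],s['finger_gap'],s['finger_force'],np.degrees(np.arctan2(s['eef_rot'][1,0],s['eef_rot'][0,0])))
print(move(np.array([.574,-.219,.17])-s['ee_pos']))
E
```

```text
[0.36564811 0.25104537 0.17822805] 0.3915902780887797 39.86215531826019 19.843470090456144
[ 0.73 10.26  0.15]
```

Call:
step_arm(
  increments=[
    [[0.046, 0.64, 0], 0],
    [[0.046, 0.64, 0], 0],
    [[0.046, 0.64, 0], 0],
    [[0.046, 0.64, 0], 0],
    [[0.046, 0.64, 0], 0],
    [[0.046, 0.64, 0], 0],
    [[0.046, 0.64, 0], 0],
    [[0.046, 0.64, 0], 0],
  ],
)

```text
time: 37.93
ee_pos: [0.4684, 0.0139, 0.1729]
eef_rot: [[0.941, 0.339, 0.001], [0.339, -0.941, 0.0], [0.001, 0.0, -1.0]]
force: [0.3, 1.2, -0.3]
finger_gap: 0.384
finger_force: 39.9
```

Call:
step_arm(
  increments=[
    [[0.046, 0.64, 0], 0],
    [[0.046, 0.64, 0], 0],
    [[0.046, 0.64, 0], 0],
    [[0.046, 0.64, 0], 0],
    [[0.046, 0.64, 0], 0],
    [[0.046, 0.64, 0], 0],
    [[0.046, 0.64, 0], 0],
    [[0.046, 0.64, 0], 0],
  ],
)

```text
time: 38.6
ee_pos: [0.5726, -0.2206, 0.1727]
eef_rot: [[0.941, 0.339, 0.0], [0.339, -0.941, -0.0], [0.0, 0.0, -1.0]]
force: [0.6, 0.5, -0.8]
finger_gap: 0.394
finger_force: 39.9
```

Call:
step_arm(
  increments=[
    [[0, 0, 0], -0.0347],
    [[0, 0, 0], -0.0347],
    [[0, 0, 0], -0.0347],
    [[0, 0, 0], -0.0347],
    [[0, 0, 0], -0.0347],
    [[0, 0, 0], 0],
    [[0, 0, 0], 0],
  ],
)

```text
time: 39.18
ee_pos: [0.5723, -0.219, 0.1726]
eef_rot: [[0.631, 0.776, 0.0], [0.776, -0.631, -0.0], [0.0, 0.0, -1.0]]
force: [-0.6, -0.2, 0.7]
finger_gap: 0.389
finger_force: 39.9
```

```bash
python3 - <<'E'
from h import *
p,s,im=tiles('wrist','w18'); print(s['ee_pos'],s['finger_gap'],s['finger_force'],np.degrees(np.arctan2(s['eef_rot'][1,0],s['eef_rot'][0,0])))
print(move(np.array([.574,-.219,.027])-s['ee_pos']))
E
```

```text
[ 0.57225729 -0.21901512  0.17258894] 0.38858289045572836 39.924768805503845 50.87124012107372
[0.02 0.03 2.91]
```

Tile 3 goes on top of the green one, so it is released about 9 mm higher.

Call:
step_arm(
  increments=[
    [[0.02, 0.03, 0.45], 0],
    [[0, 0, 0.5], 0],
    [[0, 0, 0.5], 0],
    [[0, 0, 0.5], 0],
    [[0, 0, 0.4], 0],
    [[0, 0, 0.3], 0],
    [[0, 0, 0.16], 0],
    [[0, 0, 0.06], 0],
  ],
)

```text
time: 39.9
ee_pos: [0.5737, -0.219, 0.0276]
eef_rot: [[0.63, 0.777, -0.002], [0.777, -0.63, 0.001], [-0.0, -0.002, -1.0]]
force: [0.6, -0.1, 0.1]
finger_gap: 0.39
finger_force: 39.9
```

Call:
step_arm(
  increments=[
    [[0, 0, 0], 0],
    [[0, 0, 0], 0],
    [[0, 0, 0], 0],
    [[0, 0, 0], 0],
    [[0, 0, -0.2], 0],
    [[0, 0, -0.4], 0],
    [[0, 0, -0.5], 0],
    [[0, 0, -0.5], 0],
  ],
  fingers=0.1,
)

```text
time: 40.57
ee_pos: [0.5741, -0.2192, 0.1106]
eef_rot: [[0.629, 0.778, 0.0], [0.778, -0.629, -0.0], [0.0, 0.0, -1.0]]
force: [0.7, -0.6, 0.2]
finger_gap: 0.553
finger_force: 0.0
```

Call:
step_arm(
  increments=[
    [[0, 0, -0.5], 0],
    [[0, 0, -0.5], 0],
    [[0, 0, -0.3], 0],
    [[0, 0, 0], 0],
    [[0, 0, 0], 0],
  ],
)

```text
time: 40.98
ee_pos: [0.5744, -0.2193, 0.1752]
eef_rot: [[0.629, 0.778, 0.002], [0.778, -0.629, -0.001], [0.001, 0.002, -1.0]]
force: [-1.9, 0.5, -0.6]
finger_gap: 0.553
finger_force: 0.0
```

```bash
python3 - <<'E'
from h import *
p,s,im=tiles('top','t19'); print(s['ee_pos'],s['finger_gap'],s['force'])
for r in find(p,im,(.3371,.3164),.05)[0]: print(np.round(r[:5],1))
print(move(np.array([.337,.317,s['ee_pos'][2]])-s['ee_pos']))
E
```

```text
[ 0.57436549 -0.21932722  0.17515351] 0.5529045435076928 [-1.85766676  0.47367682 -0.56191473]
[336.4 316.6  23.3  54.9  33.1]
[  5.36 -10.44  -0.  ]
```

Call:
step_arm(
  increments=[
    [[0.298, -0.58, 0], 0],
    [[0.298, -0.58, 0], 0],
    [[0.298, -0.58, 0], 0],
    [[0.298, -0.58, 0], 0],
    [[0.298, -0.58, 0], 0],
    [[0.298, -0.58, 0], 0],
    [[0.298, -0.58, 0], 0],
    [[0.298, -0.58, 0], 0],
  ],
  fingers=0.2,
)

```text
time: 41.7
ee_pos: [0.4672, 0.0205, 0.1728]
eef_rot: [[0.629, 0.778, -0.002], [0.778, -0.629, 0.0], [-0.001, -0.001, -1.0]]
force: [0.5, 0.8, -0.6]
finger_gap: 0.598
finger_force: 0.0
```

Call:
step_arm(
  increments=[
    [[0.298, -0.58, 0], 0],
    [[0.298, -0.58, 0], 0],
    [[0.298, -0.58, 0], 0],
    [[0.298, -0.58, 0], 0],
    [[0.298, -0.58, 0], 0],
    [[0.298, -0.58, 0], 0],
    [[0.298, -0.58, 0], 0],
    [[0.298, -0.58, 0], 0],
  ],
)

```text
time: 42.37
ee_pos: [0.3617, 0.2589, 0.173]
eef_rot: [[0.629, 0.778, -0.001], [0.778, -0.629, -0.001], [-0.001, -0.001, -1.0]]
force: [1.3, 0.8, -0.4]
finger_gap: 0.598
finger_force: 0.0
```

Call:
step_arm(
  increments=[
    [[0.298, -0.58, 0], 0],
    [[0.298, -0.58, 0], 0],
    [[0, 0, 0], 0.03],
    [[0, 0, 0.2], 0.03],
    [[0, 0, 0.2], 0.03],
    [[0, 0, 0.2], 0.03],
    [[0, 0, 0.2], 0.03],
    [[0, 0, 0], 0],
  ],
)

```text
time: 43.03
ee_pos: [0.3356, 0.3166, 0.1313]
eef_rot: [[0.915, 0.404, -0.004], [0.404, -0.915, -0.003], [-0.004, 0.001, -1.0]]
force: [0.1, -0.3, -0.5]
finger_gap: 0.6
finger_force: 0.0
```

Call:
step_arm(
  increments=[
    [[0, 0, 0], 0],
  ],
)

```text
time: 43.12
ee_pos: [0.3363, 0.3171, 0.1331]
eef_rot: [[0.912, 0.41, -0.002], [0.41, -0.912, -0.001], [-0.002, 0.001, -1.0]]
force: [-0.3, -0.1, 0.5]
finger_gap: 0.607
finger_force: 0.0
```

```bash
python3 - <<'E'
from h import *
p,s,im=tiles('wrist','w20'); print(s['ee_pos'],s['finger_gap'],np.degrees(np.arctan2(s['eef_rot'][1,0],s['eef_rot'][0,0])),s['joints'].round(0))
R,m=find(p,im,(.337,.317),.05)
for r in R: print(np.round(r[:5],1),r[5], move(np.array([r[0]/1000,r[1]/1000,.004])-s['ee_pos']))
E
```

```text
[0.33632184 0.31711886 0.13308766] 0.6068147572243727 24.223394126496405 [ 39.  13. 107.   0.  60. 105.]
[338.1 318.2  24.2  55.8  35.1] [273.50731707 204.8       ] [ 0.04 -0.01  2.58]
```

Call:
step_arm(
  increments=[
    [[0.04, -0.01, 0.5], 0],
    [[0, 0, 0.5], 0],
    [[0, 0, 0.5], 0],
    [[0, 0, 0.4], 0],
    [[0, 0, 0.32], 0],
    [[0, 0, 0.2], 0],
    [[0, 0, 0.14], 0],
    [[0, 0, 0], 0],
  ],
)

```text
time: 43.83
ee_pos: [0.3382, 0.3185, 0.0052]
eef_rot: [[0.913, 0.409, -0.001], [0.409, -0.913, -0.001], [-0.001, 0.0, -1.0]]
force: [-0.0, 1.0, -0.0]
finger_gap: 0.602
finger_force: 0.0
```

Call:
step_arm(
  increments=[
    [[0, 0, 0], 0],
    [[0, 0, 0], 0],
    [[0, 0, 0], 0],
    [[0, 0, 0], 0],
    [[0, 0, 0], 0],
  ],
  fingers=-1,
)

```text
time: 44.25
ee_pos: [0.3388, 0.319, 0.0069]
eef_rot: [[0.913, 0.408, 0.001], [0.408, -0.913, 0.001], [0.002, -0.0, -1.0]]
force: [-1.5, -1.6, 6.6]
finger_gap: 0.378
finger_force: 40.0
```

Call:
step_arm(
  increments=[
    [[0, 0, -0.2], 0],
    [[0, 0, -0.4], 0],
    [[0, 0, -0.55], 0],
    [[0, 0, -0.55], 0],
    [[0, 0, -0.55], 0],
    [[0, 0, -0.55], 0],
    [[0, 0, -0.55], 0],
    [[0, 0, 0], 0],
  ],
)

```text
time: 44.92
ee_pos: [0.3398, 0.3199, 0.1794]
eef_rot: [[0.913, 0.408, 0.007], [0.408, -0.913, 0.006], [0.009, -0.002, -1.0]]
force: [0.0, 0.2, 1.1]
finger_gap: 0.378
finger_force: 39.8
```

```bash
python3 - <<'E'
from h import *
s=readout.observe(); print(s['ee_pos'],s['finger_gap'],s['finger_force'],np.degrees(np.arctan2(s['eef_rot'][1,0],s['eef_rot'][0,0])))
print(move(np.array([.529,-.275,.17])-s['ee_pos']))
E
```

```text
[0.33976926 0.31993324 0.17939643] 0.3781938902499518 39.773579835891724 24.07491900666392
[-1.4  12.41  0.15]
```

Call:
step_arm(
  increments=[
    [[-0.078, 0.69, 0], 0],
    [[-0.078, 0.69, 0], 0],
    [[-0.078, 0.69, 0], 0],
    [[-0.078, 0.69, 0], 0],
    [[-0.078, 0.69, 0], 0],
    [[-0.078, 0.69, 0], 0],
    [[-0.078, 0.69, 0], 0],
    [[-0.078, 0.69, 0], 0],
  ],
)

```text
time: 45.58
ee_pos: [0.4224, 0.0523, 0.1739]
eef_rot: [[0.913, 0.408, 0.001], [0.408, -0.913, 0.0], [0.001, 0.0, -1.0]]
force: [-0.2, 1.3, -1.0]
finger_gap: 0.375
finger_force: 39.7
```

Call:
step_arm(
  increments=[
    [[-0.078, 0.69, 0], 0],
    [[-0.078, 0.69, 0], 0],
    [[-0.078, 0.69, 0], 0],
    [[-0.078, 0.69, 0], 0],
    [[-0.078, 0.69, 0], 0],
    [[-0.078, 0.69, 0], 0],
    [[-0.078, 0.69, 0], 0],
    [[-0.078, 0.69, 0], 0],
  ],
)

```text
time: 46.25
ee_pos: [0.5065, -0.2125, 0.1738]
eef_rot: [[0.913, 0.408, 0.001], [0.408, -0.913, -0.0], [0.0, 0.0, -1.0]]
force: [-0.1, 0.2, 0.2]
finger_gap: 0.378
finger_force: 39.7
```

Call:
step_arm(
  increments=[
    [[-0.078, 0.69, 0], 0],
    [[-0.078, 0.69, 0], 0],
    [[0, 0, 0], -0.03],
    [[0, 0, 0], -0.03],
    [[0, 0, 0], -0.03],
    [[0, 0, 0], -0.03],
    [[0, 0, 0], -0.03],
    [[0, 0, 0], 0],
  ],
)

```text
time: 46.92
ee_pos: [0.5273, -0.2769, 0.1737]
eef_rot: [[0.625, 0.781, 0.0], [0.781, -0.625, -0.0], [0.0, 0.0, -1.0]]
force: [0.1, -1.3, -0.6]
finger_gap: 0.376
finger_force: 39.7
```

```bash
python3 - <<'E'
from h import *
p,s,im=tiles('wrist','w21'); print(s['ee_pos'],s['finger_gap'],s['finger_force'],np.degrees(np.arctan2(s['eef_rot'][1,0],s['eef_rot'][0,0])))
print(move(np.array([.529,-.275,.028])-s['ee_pos']))
E
```

```text
[ 0.52728736 -0.27688438  0.17365577] 0.37557099450748305 39.746959805488586 51.31717002049836
[0.05 0.   2.91]
```

Call:
step_arm(
  increments=[
    [[0.05, 0, 0.45], 0],
    [[0, 0, 0.5], 0],
    [[0, 0, 0.5], 0],
    [[0, 0, 0.5], 0],
    [[0, 0, 0.4], 0],
    [[0, 0, 0.3], 0],
    [[0, 0, 0.16], 0],
    [[0, 0, 0.08], 0],
  ],
)

```text
time: 47.63
ee_pos: [0.5287, -0.2748, 0.0279]
eef_rot: [[0.63, 0.776, -0.001], [0.776, -0.63, 0.001], [-0.0, -0.001, -1.0]]
force: [-0.5, 0.0, 0.1]
finger_gap: 0.372
finger_force: 39.8
```

Call:
step_arm(
  increments=[
    [[0, 0, 0], 0],
    [[0, 0, 0], 0],
    [[0, 0, 0], 0],
    [[0, 0, 0], 0],
    [[0, 0, -0.2], 0],
    [[0, 0, -0.4], 0],
    [[0, 0, -0.5], 0],
    [[0, 0, -0.5], 0],
  ],
  fingers=0.1,
)

```text
time: 48.3
ee_pos: [0.5289, -0.2749, 0.1106]
eef_rot: [[0.629, 0.778, 0.0], [0.778, -0.629, -0.0], [-0.0, 0.0, -1.0]]
force: [1.0, -0.0, -0.2]
finger_gap: 0.553
finger_force: 0.0
```

Call:
step_arm(
  increments=[
    [[0, 0, -0.5], 0],
    [[0, 0, -0.5], 0],
    [[-0.5, 0, -0.3], 0],
    [[-0.5, 0, 0], 0],
    [[-0.5, 0, 0], 0],
    [[0, 0, 0], 0],
    [[0, 0, 0], 0],
  ],
)

```text
time: 48.88
ee_pos: [0.4814, -0.3341, 0.1749]
eef_rot: [[0.63, 0.777, 0.001], [0.777, -0.63, -0.001], [0.0, 0.001, -1.0]]
force: [-0.1, 0.6, -0.6]
finger_gap: 0.546
finger_force: 0.0
```

```bash
python3 - <<'E'
from h import *
p,s,im=tiles('wrist','w22'); print(s['ee_pos'],s['finger_gap'],s['force'])
print('exp stacks px',proj(p,(.574,-.219,.026)),proj(p,(.529,-.275,.026)))
# cream half + dark half inside box
h=cv2.cvtColor(im,cv2.COLOR_BGR2HSV); 
for z,nm,m in [(.026,'cream',cv2.inRange(h,(8,30,130),(25,110,255))),(.026,'dark',cv2.inRange(h,(0,0,0),(179,255,70)))]:
    for r in rect(p,m,z,150):
        q=np.array(r[:2])/1000-[.5515,-.247]
        a=np.radians(141.1); b=[q@[np.cos(a),np.sin(a)],q@[-np.sin(a),np.cos(a)]]
        if abs(b[0])<.1 and abs(b[1])<.12: print(nm,'box mm',np.round(np.array(b)*1000),np.round(r[2:5],0),r[5])
pt,_,t=tiles('top','t22')
for q in [(.4975,.1168),(.4335,.2573),(.3618,.2489),(.3371,.3164)]: print(q,[np.round(r[:5]) for r in find(pt,t,q,.04)[0]])
hh=cv2.cvtColor(t,cv2.COLOR_BGR2HSV); g=cv2.inRange(hh,(50,70,30),(75,255,140)); g[:,300:]=0; g[:150]=0
print('jar',[np.round(r[:5]) for r in rect(pt,g,.067,60)])
w=cv2.inRange(hh,(10,110,90),(28,255,255)); print('wood',[np.round(r[:5]) for r in rect(pt,w,.014,800)])
E
```

```text
[ 0.48136005 -0.33408799  0.17490052] 0.5463121368206747 [-0.07877542  0.56726668 -0.62203074]
exp stacks px [272.58630473  14.83644357] [273.15385235 113.20652057]
cream box mm [  1. 107.] [141.  25.  11.] [271.45679012 194.2345679 ]
cream box mm [-26. 109.] [53. 26. 16.] [301.45783133 196.68674699]
cream box mm [86. 62.] [114.  42.  18.] [176.1299435  146.92655367]
cream box mm [33. 42.] [51. 60. 38.] [227.39664804 120.87569832]
cream box mm [83. 18.] [52. 59. 25.] [176.44771242  83.20261438]
cream box mm [-50.  42.] [ 31. 198. 159.] [359.48024485 128.75514747]
cream box mm [ 1. 13.] [ 51. 117. 104.] [270.09029165  73.32800639]
dark box mm [ 0. 49.] [141.  34.  32.] [273.38666667 129.10666667]
dark box mm [-29. -27.] [138.  35.  34.] [309.27840909  27.13068182]
(0.4975, 0.1168) []
(0.4335, 0.2573) []
(0.3618, 0.2489) []
(0.3371, 0.3164) []
jar [array([499., 202.,   1.,  45.,  29.])]
wood [array([585., -22.,  51., 167., 128.])]
```

The bench is clear of tiles and all four are in the box: the fourth is at its slot. The third has slid to about x -29 mm, still well inside. The lid lies flat at (0.585,-0.022), and the robot is clear of everything. Handing in.

```bash
python3 -c "
from cell import close_job
print(close_job())"
```

```text
the job is handed in; nothing more can be done
None
```

I handed the job in at about 49 s on the robot clock: clips open, pin and lid on the bench, all four tiles in the box and the jar left alone. No verdict came back, I didn't re-check the pin after setting it down, and I viewed 16 pictures where 14 were allowed.

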